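# Load the utensil steriliser and set its dial

## Robot

A 7-joint arm with a two-finger parallel gripper is mounted at the origin on a cart in front of the work surface, level with it; the furniture and walls round the work are solid. World frame = base frame: x ahead of the robot, y to its left, z up, the work surface at z = 0. Lengths are in mm, angles in rad, forces in N, time in s.
With the tool pointing down it reaches from about 425 to 1025 mm from the base axis. Payload 9.4 kg.
Tool frame: the origin (TCP) lies between the finger pads; the fingertips stand 17 mm ahead of it and the grasp point (between the pads) lies 2 mm behind it; z points along the fingers, y is the line along which they close (so a half turn about z gives the same grasp; the last joint's range is limited). The gripper opens to 93 mm and grips with 3 to 60 N. Pads are 15 mm wide; open, the fingers measure 128 mm over their backs; the gripper's body (75 mm by 188 mm) begins 65 mm behind the grasp point.
Start: joints at [1.093, 0.599, -0.003, 1.599, 0.002, 0.943, -0.08], TCP at [282.853, -667.546, 235.618] pointing down, gripper open.
Joint ranges: [-2.57, 2.57], [-0.35, 1.97], [-1.29, 1.29], [0.11, 2.56], [-1.05, 4.19], [0.11, 1.86], [-2.63, 2.63]. Speed limits (rad/s): [2.22, 2.22, 3.01, 3.01, 3.14, 3.14, 3.14].

## Interface

Orientations are given as a unit quaternion [x, y, z, w].
In Python, from bench import env gives the robot as it stands.
- The arm moves only by the tool step_arm, never from a script. Its argument "increments" is a list of rows, each an object of numbers: "dx", "dy", "dz": the shift along the world's x, y, z in units of 30 mm (1.0 is 30 mm); "wx", "wy", "wz": the turn, a rotation vector about the world's x, y, z in units of 8 degrees (1.0 is 8 degrees). In form: [{"dx": .., "dy": .., "dz": .., "wx": .., "wy": .., "wz": ..}, ...]. A call has 1 to 12 rows; each row is the pose to reach, as a shift and turn from the pose commanded when the call began; what a row does not reach only later rows make up. A row lasts 1/10 s, in which the tool goes at most 50 mm and 8.59 degrees, less where a joint would pass 70% of its speed; a pose out of reach is approached as far as the arm can. A call with a gripper value outside its range is refused whole. "claw" is the opening, from 0 (shut) to 1 (fully open), set as the call begins (left out, the last holds). The fingers move at their own pace and stop on an object; the grip force is fixed at half the most. Time passes only in rows, so rows that repeat a pose let the fingers close. It gives the time, the measured TCP pose, the force, the opening and the grip force at its end, in the units of the state.
- env.observe(): the state, without advancing time (a new reading comes with each control period).
- env.snapshot(name): name is "side" or "top"; returns (picture, depth): 384x512x3 uint8, blue, green, red; 384x512 float32, mm along the optical axis (not along the pixel's ray), 0 where there is no reading.
- env.camera_model(name): a dict with "mtx" (3x3 intrinsics, pixels), "dist" ([k1, k2, p1, p2, k3] as OpenCV has them; the pictures are not rectified), "cam_to_world" (4x4, takes a point from camera to world coordinates). Camera axes: x right, y down, z forward; pixel columns grow to the right and rows downward; lengths in mm; the calibration is good to about 2 mm. A picture is of the moment at which its call begins. camera_model takes no time and is no camera call.
- env.close_job(): hands the job in; it is judged then, once.
The state is a dict: "t": time; "joints": joint angles; "joint_vel": joint speeds; "joint_torque": joint torques, N m; "tool_pos": TCP position; "orientation": TCP orientation; "contact_force": force on the tool from outside, world axes, zero at the start; "torque": the same for the moment, N m; "opening": finger opening in mm; "gripper_force": force on a finger pad.
Only numpy, scipy, OpenCV 4.12 (cv2) and the standard library are available. Lean on these libraries where they do the work, as an engineer would, in place of code of your own. Each camera call takes 0.05 s, during which the arm holds its last target. There are 200 camera calls.

## Task

The utensil steriliser has been left on, so first turn its dial right back to off. Then stand every serving spoon and peeler from the white board upright in the steriliser's pockets, bowl or blade down and handle up (any pocket will do). When all of them are in, turn the dial up four clicks from off, to the fourth stroke, and let go of it.

Things in the scene. Friction and masses are not known exactly. Their poses are not given: they have to be found in the camera images.
- dial (a joint): The steriliser's rotary switch: black knob with a bar grip, at the right end of its control panel. 0 = off (end stop), marked by a small ring; it grows clockwise seen from above, one click every 0.524 rad (30 degrees): six strokes, each longer than the last; end stop at 3.14. Passing a click takes about 0.3 N m; let go near a click it springs in, but it can rest half-way between two.
- dial_grip (a point): Point on the knob's axis, in its bar grip, 22 mm above the panel. Its z is the axis of turning, out of the panel, which leans 8.6 degrees to the front. Its y runs along the bar to the end with the white pointer line: to the steriliser's +y at off, to its back (+x) at 1.57 rad. Bar 44 mm long, 12 thick, top 11 mm above this point; round skirt 47 mm across below it, its top 14 mm under this point.
- steriliser: Brushed-steel table unit, 215 mm deep (x), 380 wide (y), 115 high; stands firm. Origin on the bench, 110 mm behind its front face, mid-width; x to its back, y to its left, z up. Four open pockets in a row, centres x 48, y 152, 92, 32 and -28 mm; each 64 mm (x) by 56 (y) inside, 4 mm dividers, rim 115 mm and floor 15 mm above the bench. Knob at x -62, y -138, panel there 103 mm high.
- spoon1_grip (a point): Steel serving spoon, 239 mm long, 60 g, lying on a white board whose top is 13 mm above the bench. This point lies in its straight handle (12 mm wide, 9 thick here, top 5 mm above the point), 149 mm from the tip of the bowl and 89 mm from the handle's end. Bowl 48 mm wide, 10 deep. Its x axis runs toward the bowl.
- peeler1_grip (a point): Yellow-handled peeler, 170 mm long, 25 wide, 17 thick throughout, 80 g, lying on a white board whose top is 13 mm above the bench. This point lies in its handle, half-way up, 120 mm from the tip of the blade and 50 mm from the handle's end. Its x axis runs toward the blade.
- spoon2_grip (a point): Steel serving spoon, 239 mm long, 60 g, lying on a white board whose top is 13 mm above the bench. This point lies in its straight handle (12 mm wide, 9 thick here, top 5 mm above the point), 149 mm from the tip of the bowl and 89 mm from the handle's end. Bowl 48 mm wide, 10 deep. Its x axis runs toward the bowl.
- peeler2_grip (a point): Yellow-handled peeler, 170 mm long, 25 wide, 17 thick throughout, 80 g, lying on a white board whose top is 13 mm above the bench. This point lies in its handle, half-way up, 120 mm from the tip of the blade and 50 mm from the handle's end. Its x axis runs toward the blade.
- spoon1_tip (a point): Tip of that spoon's bowl, 8 mm above its underside as it lies.
- peeler1_tip (a point): Tip of that peeler's blade, half-way up its thickness.
- spoon2_tip (a point): Tip of that spoon's bowl, 8 mm above its underside as it lies.
- peeler2_tip (a point): Tip of that peeler's blade, half-way up its thickness.
There are look-alikes about, which are no part of the job. What is shaped like the part that bears peeler2_grip but pink is not meant.

How it is judged (in metres and radians):
On the way, in this order (a step that is already met when the one before it is completed fails the run):
1. the dial is turned back to off (value of joint dial below 0.15 rad), for 0.2 s.
2. all spoons and peelers stand head down in the pockets, the dial still off (x of spoon1_tip in the frame of steriliser between 0.01 and 0.086 m and y of spoon1_tip in the frame of steriliser between -0.062 and 0.184 m and z of each of spoon1_tip, peeler1_tip, spoon2_tip, peeler2_tip in the frame of steriliser below 0.045 m and angle between each of spoon1_grip, peeler1_grip, spoon2_grip, peeler2_grip's own x axis and vertical above 2.45 rad and linear speed of each of spoon1, peeler1, spoon2, peeler2 below 0.03 m/s and x of peeler1_tip in the frame of steriliser between 0.01 and 0.086 m and y of peeler1_tip in the frame of steriliser between -0.062 and 0.184 m and x of spoon2_tip in the frame of steriliser between 0.01 and 0.086 m and y of spoon2_tip in the frame of steriliser between -0.062 and 0.184 m and x of peeler2_tip in the frame of steriliser between 0.01 and 0.086 m and y of peeler2_tip in the frame of steriliser between -0.062 and 0.184 m and value of joint dial below 0.15 rad), for 0.3 s.
3. the dial is at the fourth click (value of joint dial between 1.9444 and 2.2444 rad), for 0.3 s.
At the end, for the whole second after the job is handed in: The dial rests at the fourth click (2.09 rad, within 0.15). Every spoon and peeler that is there stands in the pockets: tip of bowl or blade inside the row of pockets and under 45 mm above the bench (pocket floor at 15 mm), handle up within 40 degrees of upright, at rest (all of step 3 and x of spoon1_tip in the frame of steriliser between 0.01 and 0.086 m and y of spoon1_tip in the frame of steriliser between -0.062 and 0.184 m and z of each of spoon1_tip, peeler1_tip, spoon2_tip, peeler2_tip in the frame of steriliser below 0.045 m and angle between each of spoon1_grip, peeler1_grip, spoon2_grip, peeler2_grip's own x axis and vertical above 2.45 rad and linear speed of each of spoon1, peeler1, spoon2, peeler2 below 0.03 m/s and x of peeler1_tip in the frame of steriliser between 0.01 and 0.086 m and y of peeler1_tip in the frame of steriliser between -0.062 and 0.184 m and x of spoon2_tip in the frame of steriliser between 0.01 and 0.086 m and y of spoon2_tip in the frame of steriliser between -0.062 and 0.184 m and x of peeler2_tip in the frame of steriliser between 0.01 and 0.086 m and y of peeler2_tip in the frame of steriliser between -0.062 and 0.184 m); the robot touches nothing.
Of spoon1, peeler1, spoon2, peeler2 only 3 to 4 are there at a start; the rules pass over those that are not, and their reading is None.
At some moment in a run one of spoon1, peeler1, spoon2, peeler2 may be knocked a few centimetres aside while the robot is not near it.
It also fails if it takes over 210 s, if anything falls off the work surface, if the arm or the gripper's body presses on something with over 40 N, if the wrist force passes 120 N, or if a joint passes its speed limit or range.

## Working session

There is one attempt and no reset: what is moved stays moved. The work goes in short steps, Python scripts to look and compute and a tool call to move; the robot and the scene stay as the last step left them, time stands still between calls to the robot, and variables do not carry over. Pictures are saved under pics/ and viewed, at most 16 in all, crops included, and the job is handed in when it is done.

Besides the shell and the picture viewer there is one more tool, called as name([rows], argument=value, ...), one row to a line, values as JSON. step_arm: Moves the arm, as the interface text tells. Its arguments: {"type":"object","properties":{"increments":{"type":"array","items":{"type":"object","properties":{"dx":{"type":"number"},"dy":{"type":"number"},"dz":{"type":"number"},"wx":{"type":"number"},"wy":{"type":"number"},"wz":{"type":"number"}}}},"claw":{"type":"number"}},"required":["increments"]}

```bash
mkdir -p pics; ls; cat > h.py <<'E'
import numpy as np, cv2
from bench import env
def shot(n,name):
    im,d=env.snapshot(n); cv2.imwrite(f'pics/{name}.png',im); np.save(f'pics/{name}.npy',d); return im,d
def px(n,d,u,v,z=None,r=1):
    """pixel->world; with depth or on plane z"""
    m=env.camera_model(n); K=np.array(m['mtx'],float);T=np.array(m['cam_to_world'],float)
    q=cv2.undistortPoints(np.array([[[u,v]]],float),K,np.array(m['dist'],float))[0,0]
    ray=np.array([q[0],q[1],1.])
    if z is None:
        p=d[int(v)-r:int(v)+r+1,int(u)-r:int(u)+r+1]; p=p[p>0]; s=np.median(p)
    else: s=(z-T[2,3])/(T[:3,:3]@ray)[2]
    return T[:3,:3]@(ray*s)+T[:3,3]
def proj(n,P):
    m=env.camera_model(n); T=np.linalg.inv(np.array(m['cam_to_world'],float))
    return cv2.projectPoints(np.atleast_2d(np.array(P,float)),cv2.Rodrigues(T[:3,:3])[0],T[:3,3],np.array(m['mtx'],float),np.array(m['dist'],float))[0][:,0]
def st():
    o=env.observe(); print('t',round(o['t'],2),'pos',np.round(o['tool_pos'],1),'q',np.round(o['orientation'],3),'F',np.round(o['contact_force'],1),'open',round(o['opening'],1)); return o
E
python3 - <<'E'
from h import *
st()
for n in('side','top'):
    im,d=shot(n,n+'0'); print(n,np.round(env.camera_model(n)['cam_to_world'],2).tolist())
    cv2.imwrite(f'pics/{n}0b.png',cv2.resize(im,(800,600),interpolation=cv2.INTER_CUBIC))
E
```

```text
pics
t 0.0 pos [ 282.7 -667.1  234.8] q [ 0.98   0.199 -0.    -0.001] F [ 0.4  1.2 -0.3] open 92.9
side [[0.63, -0.46, 0.63, -640.08], [-0.78, -0.38, 0.5, -722.42], [0.0, -0.8, -0.6, 1199.75], [0.0, 0.0, 0.0, 1.0]]
top [[0.1, -0.97, 0.2, 174.52], [-1.0, -0.09, 0.02, 192.28], [0.0, -0.2, -0.98, 1696.05], [0.0, 0.0, 0.0, 1.0]]
```

View pics/top0b.png

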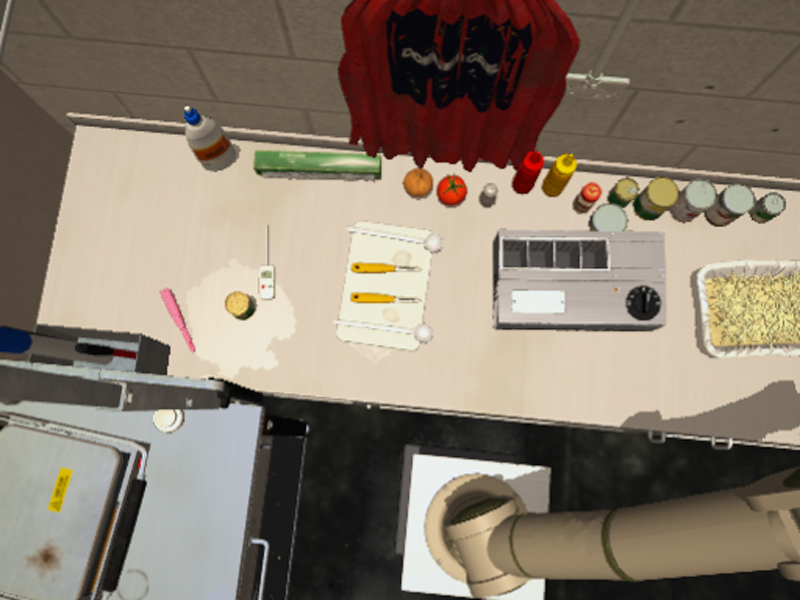

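View pics/side0b.png

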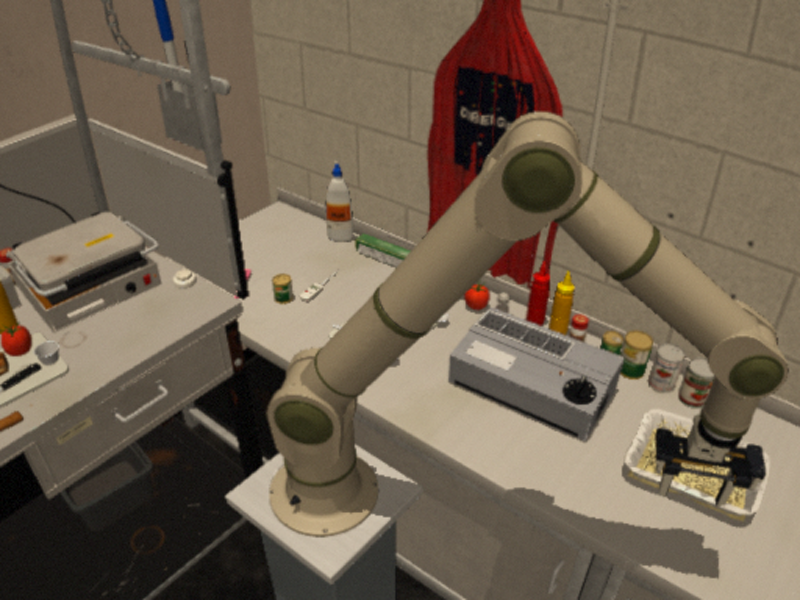

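```bash
python3 - <<'E'
from h import *
im=cv2.imread('pics/top0.png'); I=cv2.INTER_CUBIC
C=np.zeros((594,800,3),np.uint8)
def put(x0,y0,w,h,s,X,Y): C[Y:Y+h*s,X:X+w*s]=cv2.resize(im[y0:y0+h,x0:x0+w],None,fx=s,fy=s,interpolation=I)
put(212,136,72,99,5,0,0); put(317,144,110,70,4,360,0); put(394,176,34,34,9,400,285)
cv2.imwrite('pics/c0.png',C)
E
```

```text
(no output)
```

View pics/c0.png

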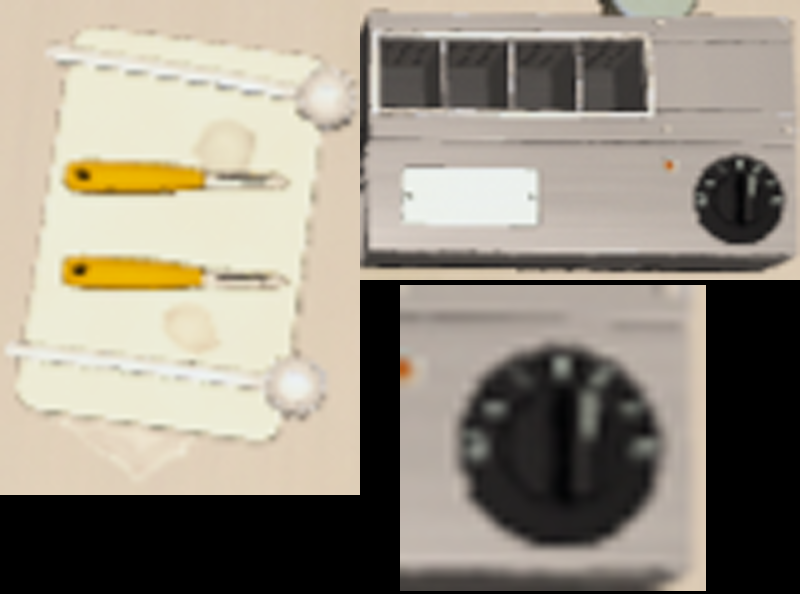

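```bash
cat >> h.py <<'E'
def rigid(A,B):
    A=np.array(A,float)[:,:2];B=np.array(B,float)[:,:2]; a=A.mean(0);b=B.mean(0); X=A-a;Y=B-b
    th=np.arctan2((X[:,0]*Y[:,1]-X[:,1]*Y[:,0]).sum(),(X*Y).sum()); R=np.array([[np.cos(th),-np.sin(th)],[np.sin(th),np.cos(th)]])
    t=b-R@a; return th,t,np.linalg.norm(A@R.T+t-B,axis=1)
E
python3 - <<'E'
from h import *
d=np.load('pics/top0.npy')
f=lambda x,y:(x/5+212-.4,y/5+136-.4)
for nm,e,t,z in[('pA',(63,177),(288,181),21.5),('pB',(62,272),(287,283),21.5),('sA',(48,52),(355,101),20),('sB',(8,349),(324,389),20)]:
    E=px('top',d,*f(*e),z=z);T=px('top',d,*f(*t),z=z); v=T-E; L=np.linalg.norm(v)
    g=T-v/L*(120 if nm[0]=='p' else 149); print(nm,'L',round(L),'end',E.round(),'tip',T.round(),'grip',g.round(),'yaw',np.degrees(np.arctan2(v[1],v[0])).round(1), 'meas z', px('top',d,*f(*((np.array(e)*.6+np.array(t)*.4))))[2].round())
g=lambda x,y:((x-360)/4+317-.4,y/4+144-.4)
W=[px('top',d,*g(*p),z=115) for p in[(380,38),(646,42),(646,108),(378,108)]]
th,t,r=rigid([(80,180),(80,-56),(16,-56),(16,180)],W); print('ster',th,t,r, [px('top',d,*g(*p))[2].round() for p in[(730,55),(450,130)]])
k=lambda x,y:((x-400)/9+394-.4,(y-285)/9+176-.4)
R=np.array([[np.cos(th),-np.sin(th)],[np.sin(th),np.cos(th)]])
gx=np.array([-62+ -22*np.sin(np.radians(8.6)),-138]);print('dial grip pred',R@gx+t)
for p in[(562,445),(590,412),(585,435),(592,390)]: print(p,px('top',d,*k(*p),r=0).round())
P=np.append(R@gx+t,125); u=proj('top',P)[0]; print((u[0]+.4-394)*9+400,(u[1]+.4-176)*9+285)
us=proj('side',P)[0].astype(int);print(us)
im=cv2.imread('pics/side0.png'); ims=cv2.imread('pics/side0.png')[us[1]-25:us[1]+25,us[0]-25:us[0]+25]
cv2.imwrite('pics/c1.png',cv2.resize(ims,(500,500),interpolation=cv2.INTER_CUBIC))
dd=d[176:210,394:428]
# height map
H=np.array([[px('top',d,u,v,r=0)[2] if d[v,u]>0 else 0 for u in range(394,428)] for v in range(176,210)])
print(H[6:32:2,4:32].round().astype(int))
E
```

```text
pA L 170 end [571. 351.  22.] tip [585. 182.  22.] grip [575. 302.  22.] yaw -85.5 meas z 30.0
pB L 168 end [498. 344.  22.] tip [506. 176.  22.] grip [501. 296.  22.] yaw -87.3 meas z 30.0
sA L 237 end [668. 374.  20.] tip [652. 137.  20.] grip [662. 286.  20.] yaw -93.8 meas z 23.0
sB L 237 end [437. 378.  20.] tip [430. 141.  20.] grip [434. 290.  20.] yaw -91.7 meas z 25.0
ster 0.08575388608740472 [ 584.34824924 -184.27686617] [0.23044629 2.89320036 1.92426092 2.79572427] [np.float64(116.0), np.float64(113.0)]
dial grip pred [ 531.11792383 -327.36176233]
(562, 445) [ 529. -320.  128.]
(590, 412) [ 542. -328.  133.]
(585, 435) [ 531. -324.  141.]
(592, 390) [ 550. -327.  138.]
579.5274077490366 443.9283500372946
[371 246]
[[108 118 106 109 107 109 108 107 111 105 104 114 105 110 104 107 114 110
  103 117 108 107 110 105 113 113 107 110]
 [106 106 104 102 107 110 106 109 110 114 113 108 109 113 112 111 102 112
  113 107 116 110 108 108 103 103  97 106]
 [106 109 110 110 102 105 109 108 113 109 106 107 108 112 110 101 113 107
  108 110 112 107 116 111 108 106 109 114]
 [110  99 112 
[... 456 characters left out ...]
100 107 100 105 104 107 105 109 111 106 109 108 109 119 128 135 140 129
  107 114 111 107 109 104 105 100 104 106]
 [ 97 100  97  98  97 106 102  94 106 107 109 109 105 119 132 130 131 138
  104 103  98  98 107 102 103 100 102  97]
 [100  98  96 103  89  99  94 106  96 104  99 103  96  95  97 104 106 111
   93 105 104 105  92  95 101 106 100  98]
 [103  96 101  96  99 101 101 104 102  98 100 100 103   0  91 103  99  97
   99 100 100 105  98  97  98  95  98 103]
 [102 101  96  95  92  97  98 103 101  94  98 100 103 100  93  94 105  94
   98  93 104  96 103  99  93  98  93 103]
 [ 99  93  95  90  96  98  96  97  97  88  99 102  94  98  93  87  92  91
   99  91  90 100  97  88  92 104  96  98]]
```

View pics/c1.png

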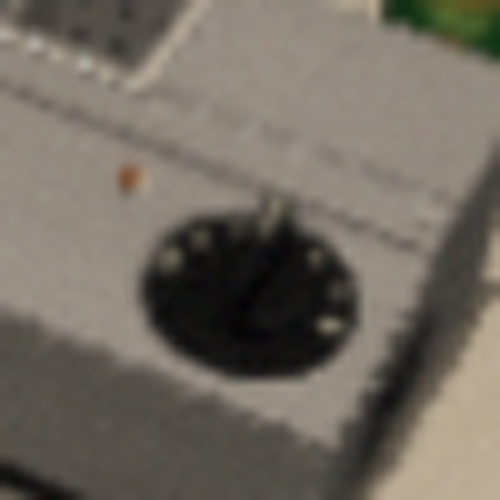

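```bash
python3 - <<'E'
from h import *
d=np.load('pics/top0.npy')
k=lambda x,y:((x-400)/9+394-.4,(y-285)/9+176-.4)
print('skirt ctr',px('top',d,*k(561,446),z=106), px('top',d,*k(458,446),z=106),px('top',d,*k(662,446),z=106))
P=np.array([px('top',d,u,v,r=0) for u in range(400,424) for v in range(182,204) if d[v,u]>0]); B=P[P[:,2]>126]
c=B.mean(0); u,s,v=np.linalg.svd(B[:,:2]-c[:2]); print(c,len(B),np.degrees(np.arctan2(v[0,1],v[0,0])),np.ptp((B[:,:2]-c[:2])@v.T,axis=0))
g=lambda x,y:((x-360)/4+317-.4,y/4+144-.4)
# body back edge & front corners, z=115 / right edge
for p in[(366,13),(798,22),(378,118),(652,118)]: print(p,px('top',d,*g(*p),z=115).round())
E
```

```text
skirt ctr [ 533.89234438 -326.42020298  106.        ] [ 529.96844497 -286.11262137  106.        ] [ 537.73875032 -365.92922947  106.        ]
[ 530.21432663 -323.44736578  134.85045393] 54 -175.54062534695535 [43.21481114 13.31130578]
(366, 13) [671.  16. 115.]
(798, 22) [ 700. -371.  115.]
(378, 118) [575.  -2. 115.]
(652, 118) [ 598. -244.  115.]
```

step_arm([
  {"dx":2,"dy":3,"wz":-1},
  {"dx":4,"dy":6,"wz":-2},
  {"dx":6,"dy":8,"wz":-2},
  {"dx":7,"dy":9.5,"wz":-2},
  {"dx":8,"dy":10.5,"wz":-2},
  {"dx":8,"dy":11.4,"wz":-2},
  {"dx":8,"dy":11.4,"wz":-2},
  {"dx":8,"dy":11.4,"wz":-2},
], claw=0.5)

```text
schema error: expected keys dx, dy, dz, wx, wy, wz
```

```bash
cat >> h.py <<'E'
from scipy.spatial.transform import Rotation as Ro
def inc(pos,x,z):
    """increments to reach TCP pos, tool x axis ~x, tool z axis z"""
    o=env.observe(); z=np.array(z,float);z/=np.linalg.norm(z); x=np.array(x,float);x-=z*(x@z);x/=np.linalg.norm(x)
    R=Ro.from_matrix(np.c_[x,np.cross(z,x),z]); w=(R*Ro.from_quat(o['orientation']).inv()).as_rotvec(degrees=True)/8
    print('d',np.round((np.array(pos)-o['tool_pos'])/30,3),'w',np.round(w,3)); 
YS=0.08; n=np.array([-np.sin(np.radians(8.6))*np.cos(YS),-np.sin(np.radians(8.6))*np.sin(YS),np.cos(np.radians(8.6))])
G=np.array([531.5,-325.5,124.8])
def dialx(a): # tool x along bar when dial at a (rad)
    s=np.pi/2-a+YS; return [np.cos(s),np.sin(s),0]
E
python3 - <<'E'
from h import *
inc(G+80*n,dialx(np.pi/2),-n)
E
```

```text
d [ 7.896 11.357 -1.032] w [ 0.248 -1.052 -2.294]
```

step_arm([
  {"dx":0.8,"dy":1.2,"dz":0,"wx":0.05,"wy":-0.2,"wz":-0.5},
  {"dx":1.6,"dy":2.3,"dz":0,"wx":0.1,"wy":-0.4,"wz":-1},
  {"dx":2.4,"dy":3.4,"dz":0,"wx":0.15,"wy":-0.6,"wz":-1.5},
  {"dx":3.2,"dy":4.6,"dz":0,"wx":0.2,"wy":-0.8,"wz":-2},
  {"dx":4.0,"dy":5.7,"dz":0,"wx":0.25,"wy":-1.05,"wz":-2.3},
  {"dx":4.8,"dy":6.9,"dz":0,"wx":0.25,"wy":-1.05,"wz":-2.3},
  {"dx":5.6,"dy":8.0,"dz":0,"wx":0.25,"wy":-1.05,"wz":-2.3},
  {"dx":6.4,"dy":9.2,"dz":0,"wx":0.25,"wy":-1.05,"wz":-2.3},
  {"dx":7.2,"dy":10.4,"dz":-0.5,"wx":0.25,"wy":-1.05,"wz":-2.3},
  {"dx":7.9,"dy":11.36,"dz":-1.03,"wx":0.25,"wy":-1.05,"wz":-2.3},
  {"dx":7.9,"dy":11.36,"dz":-1.03,"wx":0.25,"wy":-1.05,"wz":-2.3},
  {"dx":7.9,"dy":11.36,"dz":-1.03,"wx":0.25,"wy":-1.05,"wz":-2.3},
], claw=0.5)

```text
t: 1.3
tool_pos: [520.0, -325.9, 204.1]
orientation: [0.996, 0.04, 0.074, -0.003]
contact_force: [0.1, -0.8, -0.1]
opening: 46.4
gripper_force: 0.0
```

```bash
python3 - <<'E'
from h import *
o=st(); print(np.round(o['joints'],3))
inc(G+7*n,dialx(np.pi/2),-n)
im,d=shot('side','s1'); u=proj('side',G)[0].astype(int)
im=im[u[1]-50:u[1]+25,u[0]-50:u[0]+50]; a=cv2.resize(im,None,fx=6,fy=6,interpolation=cv2.INTER_CUBIC)
cv2.imwrite('pics/c2.png',a)
E
```

```text
t 1.3 pos [ 520.  -325.9  204.1] q [ 0.996  0.04   0.074 -0.003] F [ 0.1 -0.8 -0.1] open 46.4
[ 0.509  0.464  0.002  1.981 -0.153  0.578 -0.855]
d [ 0.349  0.01  -2.414] w [ 0.003 -0.009 -0.008]
```

View pics/c2.png

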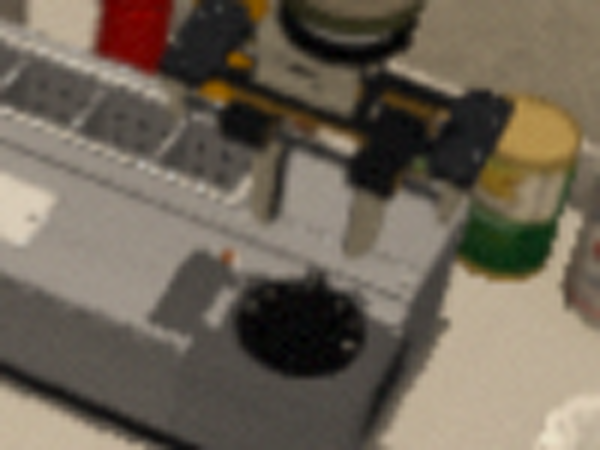

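step_arm([
  {"dx":0.09,"dy":0,"dz":-0.6,"wx":0,"wy":0,"wz":0},
  {"dx":0.17,"dy":0,"dz":-1.2,"wx":0,"wy":0,"wz":0},
  {"dx":0.26,"dy":0,"dz":-1.8,"wx":0,"wy":0,"wz":0},
  {"dx":0.35,"dy":0,"dz":-2.41,"wx":0,"wy":0,"wz":0},
  {"dx":0.35,"dy":0,"dz":-2.41,"wx":0,"wy":0,"wz":0},
  {"dx":0.35,"dy":0,"dz":-2.41,"wx":0,"wy":0,"wz":0},
])

```text
t: 1.95
tool_pos: [529.6, -328.2, 132.8]
orientation: [0.996, 0.038, 0.075, -0.002]
contact_force: [0.4, 0.3, 0.8]
opening: 46.6
gripper_force: 0.0
```

step_arm([
  {"dx":0,"dy":0,"dz":0,"wx":0,"wy":0,"wz":0},
  {"dx":0,"dy":0,"dz":0,"wx":0,"wy":0,"wz":0},
  {"dx":0,"dy":0,"dz":0,"wx":0,"wy":0,"wz":0},
  {"dx":0,"dy":0,"dz":0,"wx":0,"wy":0,"wz":0},
  {"dx":0,"dy":0,"dz":0,"wx":0,"wy":0,"wz":0},
  {"dx":0,"dy":0,"dz":0,"wx":0,"wy":0,"wz":0},
  {"dx":0,"dy":0,"dz":0,"wx":0,"wy":0,"wz":0},
], claw=0)

```text
t: 2.65
tool_pos: [530.5, -327.6, 132.8]
orientation: [0.996, 0.039, 0.075, -0.002]
contact_force: [-0.4, -4.5, 2.8]
opening: 11.5
gripper_force: 30.0
```

```bash
python3 - <<'E'
from h import *
o=st(); print(np.round(o['torque'],2),o['gripper_force'])
for a in(60,30,0,-6): inc(G+7*n,dialx(np.radians(a)),-n)
E
```

```text
t 2.65 pos [ 530.5 -327.6  132.8] q [ 0.996  0.039  0.075 -0.002] F [-0.4 -4.5  2.8] open 11.5
[-0.86  0.03 -0.12] 29.98687595129013
d [-0.003  0.067 -0.035] w [-0.551 -0.035  3.754]
d [-0.003  0.067 -0.035] w [-1.113 -0.076  7.461]
d [-0.003  0.067 -0.035] w [-1.67  -0.117 11.134]
d [-0.003  0.067 -0.035] w [-1.781 -0.125 11.867]
```

step_arm([
  {"dx":0,"dy":0,"dz":0,"wx":-0.15,"wy":-0.01,"wz":1.0},
  {"dx":0,"dy":0,"dz":0,"wx":-0.3,"wy":-0.02,"wz":2.0},
  {"dx":0,"dy":0,"dz":0,"wx":-0.45,"wy":-0.03,"wz":3.0},
  {"dx":0,"dy":0,"dz":0,"wx":-0.6,"wy":-0.04,"wz":4.0},
  {"dx":0,"dy":0,"dz":0,"wx":-0.75,"wy":-0.05,"wz":5.0},
  {"dx":0,"dy":0,"dz":0,"wx":-0.9,"wy":-0.06,"wz":6.0},
  {"dx":0,"dy":0,"dz":0,"wx":-1.05,"wy":-0.07,"wz":7.0},
  {"dx":0,"dy":0,"dz":0,"wx":-1.2,"wy":-0.08,"wz":8.0},
  {"dx":0,"dy":0,"dz":0,"wx":-1.35,"wy":-0.09,"wz":9.0},
  {"dx":0,"dy":0,"dz":0,"wx":-1.5,"wy":-0.1,"wz":10.0},
  {"dx":0,"dy":0,"dz":0,"wx":-1.65,"wy":-0.11,"wz":11.0},
  {"dx":0,"dy":0,"dz":0,"wx":-1.75,"wy":-0.12,"wz":11.7},
])

```text
t: 3.85
tool_pos: [529.8, -326.9, 132.7]
orientation: [0.645, 0.761, 0.052, 0.052]
contact_force: [-2.6, -0.1, 6.0]
opening: 12.6
gripper_force: 31.8
```

step_arm([
  {"dx":0,"dy":0,"dz":0,"wx":0,"wy":0,"wz":0},
  {"dx":0,"dy":0,"dz":0,"wx":0,"wy":0,"wz":0},
  {"dx":0,"dy":0,"dz":0,"wx":0,"wy":0,"wz":0},
  {"dx":0,"dy":0,"dz":0,"wx":0,"wy":0,"wz":0},
])

```text
t: 4.25
tool_pos: [529.8, -326.9, 132.7]
orientation: [0.647, 0.759, 0.052, 0.052]
contact_force: [-2.5, -0.2, 6.2]
opening: 12.3
gripper_force: 31.4
```

```bash
python3 - <<'E'
from h import *
o=st(); print(np.round(o['torque'],2),o['gripper_force'],np.round(o['joints'],3))
inc(G+7*n,dialx(0),-n);inc(G+90*n,dialx(0),-n)
E
```

```text
t 4.25 pos [ 529.8 -326.9  132.7] q [0.647 0.759 0.052 0.052] F [-2.5 -0.2  6.2] open 12.3
[-0.14  0.48 -0.65] 31.4468687097542 [ 0.814  0.608 -0.457  1.996  0.394  0.488  0.265]
d [ 0.022  0.043 -0.032] w [ 0.088 -0.014 -0.554]
d [-0.391  0.01   2.704] w [ 0.088 -0.014 -0.554]
```

step_arm([
  {"dx":0,"dy":0,"dz":0,"wx":0.09,"wy":0,"wz":-0.55},
  {"dx":0,"dy":0,"dz":0,"wx":0.09,"wy":0,"wz":-0.55},
  {"dx":0,"dy":0,"dz":0,"wx":0.09,"wy":0,"wz":-0.55},
  {"dx":0,"dy":0,"dz":0,"wx":0.09,"wy":0,"wz":-0.55},
  {"dx":-0.1,"dy":0,"dz":0.6,"wx":0.09,"wy":0,"wz":-0.55},
  {"dx":-0.2,"dy":0,"dz":1.4,"wx":0.09,"wy":0,"wz":-0.55},
  {"dx":-0.4,"dy":0,"dz":2.7,"wx":0.09,"wy":0,"wz":-0.55},
  {"dx":-0.4,"dy":0,"dz":4,"wx":0.09,"wy":0,"wz":-0.55},
  {"dx":-0.4,"dy":1,"dz":5,"wx":0.09,"wy":0,"wz":-0.55},
  {"dx":-0.4,"dy":1.5,"dz":6,"wx":0.09,"wy":0,"wz":-0.55},
], claw=0.5)

```text
t: 5.25
tool_pos: [518.2, -279.9, 313.8]
orientation: [0.675, 0.734, 0.055, 0.05]
contact_force: [0.1, 0.8, -0.4]
opening: 46.7
gripper_force: 0.0
```

```bash
python3 - <<'E'
from h import *
st()
im,d=shot('side','s2'); u=proj('side',G)[0].astype(int); a=cv2.resize(im[u[1]-25:u[1]+25,u[0]-25:u[0]+25],(400,400),interpolation=2)
im,d=shot('top','t2'); u=proj('top',G)[0].astype(int); b=cv2.resize(im[u[1]-25:u[1]+25,u[0]-25:u[0]+25],(400,400),interpolation=2)
cv2.imwrite('pics/c3.png',np.hstack([a,b]))
P=np.array([px('top',d,u,v,r=0) for u in range(400,426) for v in range(182,206) if d[v,u]>0]); B=P[(P[:,2]>128)&(P[:,2]<150)]
c=B.mean(0); u,s,v=np.linalg.svd(B[:,:2]-c[:2]); print(c,len(B),np.degrees(np.arctan2(v[0,1],v[0,0])),np.ptp((B[:,:2]-c[:2])@v.T,axis=0))
E
```

```text
t 5.25 pos [ 518.2 -279.9  313.8] q [0.675 0.734 0.055 0.05 ] F [ 0.1  0.8 -0.4] open 46.7
[ 528.50941002 -313.15851905  136.02809222] 18 -81.05774070434643 [20.0028845   8.70767022]
```

View pics/c3.png

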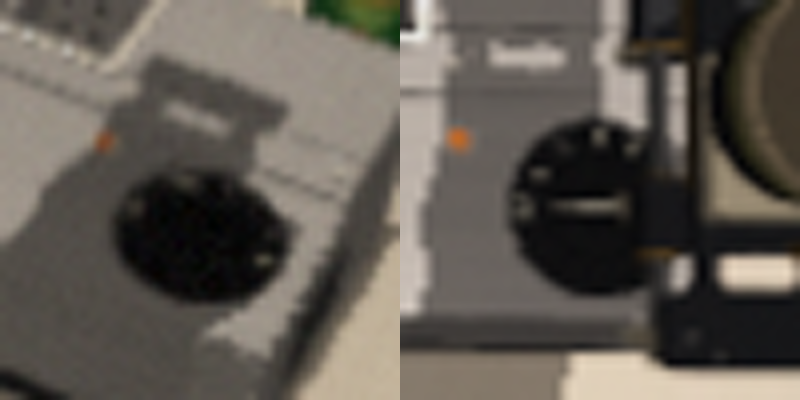

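```bash
cat > kin.py <<'E'
from h import *
import itertools
D=[([1.093,.599,-.003,1.599,.002,.943,-.08],[.98,.199,0,-.001],[282.8,-667.3,235.2]),
([.509,.464,.002,1.981,-.153,.578,-.855],[.996,.04,.074,-.003],[520,-325.9,204.1]),
([.814,.608,-.457,1.996,.394,.488,.265],[.647,.759,.052,.052],[529.8,-326.9,132.7])]
E
python3 - <<'E'
from kin import *
o=env.observe(); D.append((list(o['joints']),list(o['orientation']),list(o['tool_pos'])))
open('kin.py','a').write('D.append((%s,%s,%s))\n'%([float(v) for v in o['joints']],[float(v) for v in o['orientation']],[float(v) for v in o['tool_pos']]))
from scipy.optimize import least_squares
res=[]
for s in itertools.product([1,-1],repeat=7):
    if s[0]==1: pass
    def f(p,full=False):
        r=[]
        for q,o,t in D:
            a=[s[i]*q[i] for i in range(7)]
            Rs=[Ro.from_euler('z',a[0]+p[4]),]
            R=Ro.from_euler('z',a[0]+p[4])*Ro.from_euler('y',a[1])*Ro.from_euler('z',a[2]); e=R.apply([0,0,p[1]*1000])+[0,0,p[0]*1000]
            R=R*Ro.from_euler('y',a[3])*Ro.from_euler('z',a[4]); w=e+R.apply([0,0,p[2]*1000])
            R=R*Ro.from_euler('y',a[5])*Ro.from_euler('z',a[6]+p[5]); tt=w+R.apply([0,0,p[3]*1000])
            r+=list((tt-t)/100)+list((R*Ro.from_quat(o).inv()).as_rotvec())
        return np.array(r)
    for y0 in(0,1.57,3.14,-1.57):
        b=least_squares(f,[.3,.4,.4,.25,0,y0]); res.append((b.cost,s,b.x.round(4)))
res.sort(key=lambda a:a[0])
for r in res[:4]: print(r)
E
```

```text
(np.float64(0.00438375686286362), (-1, 1, -1, 1, -1, 1, -1), array([ 0.2156,  0.6505,  0.4434,  0.2593, -0.0805,  1.4913]))
(np.float64(0.004383756862863883), (-1, 1, -1, 1, -1, 1, -1), array([ 0.2156,  0.6505,  0.4434,  0.2593, -0.0805,  1.4913]))
(np.float64(0.004383756862863925), (-1, 1, -1, 1, -1, 1, -1), array([ 0.2156,  0.6505,  0.4434,  0.2593, -0.0805,  1.4913]))
(np.float64(0.004383756862863947), (-1, 1, -1, 1, -1, 1, -1), array([ 0.2156,  0.6505,  0.4434,  0.2593, -0.0805,  1.4913]))
```

```bash
cat >> kin.py <<'E'
from scipy.optimize import least_squares
PK=[.2156,.6505,.4434,.2593,-.0805,1.4913]
LO=np.array([-2.57,-.35,-1.29,.11,-1.05,.11,-2.63]);HI=np.array([2.57,1.97,1.29,2.56,4.19,1.86,2.63])
def fk(q):
    a=np.array([-1,1,-1,1,-1,1,-1])*q; p=PK
    R=Ro.from_euler('z',a[0]+p[4])*Ro.from_euler('y',a[1])*Ro.from_euler('z',a[2]); e=R.apply([0,0,650.5])+[0,0,215.6]
    R=R*Ro.from_euler('y',a[3])*Ro.from_euler('z',a[4]); w=e+R.apply([0,0,443.4])
    R=R*Ro.from_euler('y',a[5])*Ro.from_euler('z',a[6]+p[5]); return w+R.apply([0,0,259.3]),R,e,w
def mk(x,z):
    z=np.array(z,float);z/=np.linalg.norm(z);x=np.array(x,float);x-=z*(x@z);x/=np.linalg.norm(x); return Ro.from_matrix(np.c_[x,np.cross(z,x),z])
def ik(pos,R,q0,reg=.02):
    f=lambda q:np.r_[(fk(q)[0]-pos)/50,3*(fk(q)[1]*R.inv()).as_rotvec(),reg*(q-q0)]
    b=least_squares(f,np.clip(q0,LO+.01,HI-.01),bounds=(LO,HI),max_nfev=60); q=b.x; return q,np.linalg.norm(fk(q)[0]-pos),np.degrees((fk(q)[1]*R.inv()).magnitude())
E
python3 - <<'E'
from kin import *
q0=np.array(env.observe()['joints'])
pos=np.array([625,-90,185.])
for az in(-20,0,30,60,90):
  for b in(0,20):
    for sx in(1,-1):
      z=[np.cos(np.radians(az))*np.cos(np.radians(b)),np.sin(np.radians(az))*np.cos(np.radians(b)),-np.sin(np.radians(b))]
      R=mk([0,0,sx],z)
      best=None
      for j5 in(0,1.5,3,-.8):
        s=np.array([.3,.5,0,1.9,j5,.8,0]); q,e,w=ik(pos,R,s)
        if e<8 and w<4 and (best is None or np.linalg.norm(q-s)<best[0]): best=(np.linalg.norm(q-s),q)
      print(az,b,sx,None if best is None else best[1].round(2))
E
```

```text
-20 0 1 [-0.41  1.    0.52  2.53  2.79  1.72  0.98]
-20 0 -1 [-0.1   0.93  0.03  2.53  2.78  1.86 -1.79]
-20 20 1 [-0.36  0.74  0.45  2.49  2.98  1.19  1.17]
-20 20 -1 [ 0.29  0.76 -0.53  2.49  2.67  1.4  -1.33]
0 0 1 [ 0.27  0.94 -0.17  2.54  3.4   1.86  1.71]
0 0 -1 [ 0.62  1.08 -0.73  2.54  3.39  1.74 -0.96]
0 20 1 [-0.06  0.71  0.32  2.5   3.47  1.33  1.3 ]
0 20 -1 [ 0.61  0.81 -0.71  2.5   3.11  1.23 -1.13]
30 0 1 [0.37 0.89 0.08 2.36 4.17 1.68 1.55]
30 0 -1 [ 0.95  1.09 -0.84  2.36  4.03  1.03 -1.13]
30 20 1 [0.33 0.7  0.09 2.34 4.19 1.22 1.36]
30 20 -1 [ 1.1   1.11 -1.24  2.34  3.27  0.5  -0.57]
60 0 1 [ 1.15  1.32 -1.19  2.07 -1.05  0.52  0.98]
60 0 -1 [ 1.15  1.32 -1.19  2.07 -1.05  0.52 -2.16]
60 20 1 [ 1.04  0.99 -0.97  2.06 -1.05  0.54  0.84]
60 20 -1 [ 1.04  0.99 -0.97  2.06 -1.05  0.54 -2.3 ]
90 0 1 [ 0.74  1.03 -0.52  1.76 -0.91  1.44  0.9 ]
90 0 -1 [ 0.52  0.97 -0.16  1.76 -1.05  1.67 -2.08]
90 20 1 [ 0.66  0.87 -0.41  1.77 -0.81  1.29  0.84]
90 20 -1 [ 0.31  0.84  0.16  1.77 -1.03  1.59 -2.07]
```

```bash
cat >> kin.py <<'E'
O=np.array([585,-184.]); c,s_=np.cos(YS),np.sin(YS); RS=np.array([[c,-s_],[s_,c]])
def S(x,y): return O+RS@np.array([x,y])
E
python3 - <<'E'
from kin import *
o=st();q0=np.array(o['joints'])
pk=[(575,302-20),(662,286)]
q1,e,w=ik(np.array([620,290,150.]),mk([0.05,1,0],[0,0,-1]),q0,.01); print('pick',q1.round(2),e,w)
for py in(152,92,32,-28):
  for az,b in((94.6,0),(94.6,10),(80,0),(110,0)):
    A=np.radians(az);B=np.radians(b);z=np.array([np.cos(A)*np.cos(B),np.sin(A)*np.cos(B),-np.sin(B)])
    out=[]; q=q1
    for h in(285,230,170):
      p=np.r_[S(48,py),h]-11*z; q,e,w=ik(p,mk([0,0,1],z),q,.01); out.append((round(e,1),round(w,1),q.round(2).tolist()) if h!=230 else 0)
    print(py,az,b,out[0],out[2])
E
```

```text
t 5.35 pos [ 520.3 -279.6  316.8] q [0.674 0.735 0.056 0.053] F [-0.2  0.3  1.1] open 46.5
pick [-0.29  0.66 -0.36  1.77  0.32  0.77 -0.86] 0.002738208458586789 0.0015110158144063393
152 94.6 0 (np.float64(0.0), np.float64(0.0), [0.83, 0.98, -0.83, 1.77, -0.82, 1.34, 0.66]) (np.float64(0.0), np.float64(0.0), [0.8, 1.14, -0.77, 1.77, -0.76, 1.27, 0.78])
152 94.6 10 (np.float64(0.0), np.float64(0.0), [0.79, 0.88, -0.76, 1.76, -0.77, 1.31, 0.63]) (np.float64(0.0), np.float64(0.0), [0.76, 1.04, -0.71, 1.78, -0.72, 1.21, 0.76])
152 80 0 (np.float64(0.0), np.float64(0.0), [0.98, 1.04, -1.04, 1.92, -0.91, 0.99, 0.7]) (np.float64(0.0), np.float64(0.0), [0.95, 1.2, -0.96, 1.93, -0.85, 0.92, 0.83])
152 110 0 (np.float64(0.0), np.float64(0.0), [0.77, 1.06, -0.91, 1.62, -0.62, 1.53, 0.51]) (np.float64(0.0), np.float64(0.0), [0.74, 1.2, -0.85, 1.62, -0.53, 1.46, 0.61])
92 94.6 0 (np.float64(0.0), np.float64(0.0), [0.91, 1.03, -0.89, 1.69, -0.73, 1.39, 0.57]) (np.float64(0.0), np.float64(0.0), [0.88, 1.18, -0.83, 1.69, -0.65, 1.32, 0.68])
92 94.6 10 (np.float64(0.0), np.float64(0.0), [0.94, 1.01, 
[... 1116 characters left out ...]
, 1.59, 0.37])
-28 94.6 0 (np.float64(0.0), np.float64(0.0), [0.98, 1.09, -0.88, 1.49, -0.63, 1.58, 0.48]) (np.float64(0.0), np.float64(0.0), [0.96, 1.22, -0.83, 1.5, -0.55, 1.52, 0.58])
-28 94.6 10 (np.float64(0.0), np.float64(0.0), [0.94, 0.99, -0.79, 1.49, -0.58, 1.56, 0.5]) (np.float64(0.0), np.float64(0.0), [0.92, 1.12, -0.75, 1.51, -0.51, 1.47, 0.6])
-28 80 0 (np.float64(0.0), np.float64(0.0), [1.01, 0.99, -0.75, 1.65, -0.85, 1.42, 0.64]) (np.float64(0.0), np.float64(0.0), [0.99, 1.13, -0.7, 1.65, -0.79, 1.36, 0.75])
-28 110 0 (np.float64(0.0), np.float64(0.0), [0.95, 1.24, -1.12, 1.35, -0.39, 1.75, 0.26]) (np.float64(0.0), np.float64(0.0), [0.94, 1.36, -1.07, 1.35, -0.28, 1.71, 0.35])
```

```bash
python3 - <<'E'
from kin import *
inc([663,302,130],[.067,1,0],[0,0,-1])
E
```

```text
d [ 4.756 19.385 -6.227] w [ 0.014  1.107 -1.099]
```

step_arm([
  {"dx":0.3,"dy":1.6,"dz":0,"wx":0,"wy":0.2,"wz":-0.2},
  {"dx":0.7,"dy":3.2,"dz":0,"wx":0,"wy":0.4,"wz":-0.4},
  {"dx":1.1,"dy":4.8,"dz":0,"wx":0,"wy":0.6,"wz":-0.6},
  {"dx":1.5,"dy":6.4,"dz":0,"wx":0,"wy":0.8,"wz":-0.8},
  {"dx":1.9,"dy":8.0,"dz":0,"wx":0,"wy":1.1,"wz":-1.1},
  {"dx":2.3,"dy":9.6,"dz":0,"wx":0,"wy":1.1,"wz":-1.1},
  {"dx":2.7,"dy":11.2,"dz":-0.5,"wx":0,"wy":1.1,"wz":-1.1},
  {"dx":3.1,"dy":12.8,"dz":-1,"wx":0,"wy":1.1,"wz":-1.1},
  {"dx":3.5,"dy":14.3,"dz":-1.5,"wx":0,"wy":1.1,"wz":-1.1},
  {"dx":3.9,"dy":15.8,"dz":-2,"wx":0,"wy":1.1,"wz":-1.1},
  {"dx":4.3,"dy":17.2,"dz":-2.5,"wx":0,"wy":1.1,"wz":-1.1},
  {"dx":4.7,"dy":18.5,"dz":-3,"wx":0,"wy":1.1,"wz":-1.1},
], claw=0.4)

```text
t: 6.55
tool_pos: [659.4, 275.2, 220.4]
orientation: [0.731, 0.682, -0.002, -0.002]
contact_force: [-0.0, 0.3, 0.3]
opening: 37.2
gripper_force: 0.0
```

```bash
python3 - <<'E'
from kin import *
o=st();print(np.round(o['joints'],2))
inc([663,302,33],[.067,1,0],[0,0,-1])
E
```

```text
t 6.55 pos [659.4 275.2 220.4] q [ 0.731  0.682 -0.002 -0.002] F [-0.   0.3  0.3] open 37.2
[-0.16  0.65 -0.52  1.61  0.36  0.98 -0.87]
d [ 0.119  0.895 -6.247] w [-0.004 -0.039  0.022]
```

step_arm([
  {"dx":0.12,"dy":0.9,"dz":-1,"wx":0,"wy":0,"wz":0},
  {"dx":0.12,"dy":0.9,"dz":-2.2,"wx":0,"wy":0,"wz":0},
  {"dx":0.12,"dy":0.9,"dz":-3.4,"wx":0,"wy":0,"wz":0},
  {"dx":0.12,"dy":0.9,"dz":-4.5,"wx":0,"wy":0,"wz":0},
  {"dx":0.12,"dy":0.9,"dz":-5.3,"wx":0,"wy":0,"wz":0},
  {"dx":0.12,"dy":0.9,"dz":-5.9,"wx":0,"wy":0,"wz":0},
  {"dx":0.12,"dy":0.9,"dz":-6.25,"wx":0,"wy":0,"wz":0},
  {"dx":0.12,"dy":0.9,"dz":-6.25,"wx":0,"wy":0,"wz":0},
  {"dx":0.12,"dy":0.9,"dz":-6.25,"wx":0,"wy":0,"wz":0},
])

```text
t: 7.45
tool_pos: [663.4, 300.6, 35.6]
orientation: [0.732, 0.681, -0.001, -0.002]
contact_force: [-0.7, 0.3, 1.0]
opening: 37.0
gripper_force: 0.0
```

step_arm([
  {"dx":0,"dy":0,"dz":0,"wx":0,"wy":0,"wz":0},
  {"dx":0,"dy":0,"dz":0,"wx":0,"wy":0,"wz":0},
  {"dx":0,"dy":0,"dz":0,"wx":0,"wy":0,"wz":0},
  {"dx":0,"dy":0,"dz":0,"wx":0,"wy":0,"wz":0},
  {"dx":0,"dy":0,"dz":0,"wx":0,"wy":0,"wz":0},
  {"dx":0,"dy":0,"dz":0,"wx":0,"wy":0,"wz":0},
], claw=0)

```text
t: 8.05
tool_pos: [663.3, 300.4, 35.5]
orientation: [0.732, 0.681, -0.001, -0.002]
contact_force: [-1.1, 0.2, 5.8]
opening: 11.3
gripper_force: 30.0
```

step_arm([
  {"dx":0,"dy":0,"dz":1,"wx":0,"wy":0,"wz":0},
  {"dx":0,"dy":0,"dz":2,"wx":0,"wy":0,"wz":0},
  {"dx":0,"dy":0,"dz":3,"wx":0,"wy":0,"wz":0},
  {"dx":0,"dy":0,"dz":4.5,"wx":0,"wy":0,"wz":0},
  {"dx":0,"dy":0,"dz":6,"wx":0,"wy":0,"wz":0},
  {"dx":0,"dy":0,"dz":7.5,"wx":0,"wy":0,"wz":0},
  {"dx":0,"dy":0,"dz":9,"wx":0,"wy":0,"wz":0},
  {"dx":0,"dy":0,"dz":9,"wx":0,"wy":0,"wz":0},
])

```text
t: 8.85
tool_pos: [664.7, 302.2, 312.0]
orientation: [0.732, 0.681, 0.004, -0.001]
contact_force: [-0.6, -0.3, -0.6]
opening: 11.3
gripper_force: 30.0
```

```bash
cat >> kin.py <<'E'
B=np.radians(12); ZT=np.array([-np.sin(YS)*np.cos(B),np.cos(YS)*np.cos(B),-np.sin(B)])  # tool z for placing
AX=np.array([np.sin(YS)*np.sin(B),-np.cos(YS)*np.sin(B),-np.cos(B)]) # item axis toward head
def place(py,g,tipz,px_=48,dy=-10,off=11):
    """TCP so that tip is at pocket py (+dy), height tipz; g grip-to-tip"""
    tip=np.r_[S(px_,py+dy),tipz]
    if tipz>40: tip=np.r_[S(px_,py+dy),40]-AX*(tipz-40)/np.cos(B)
    return tip-AX*g-ZT*off
def q(py,g,tipz,**k):
    p=place(py,g,tipz,**k); print('tcp',p.round(1)); inc(p,[0,0,1],ZT)
E
python3 - <<'E'
from kin import *
o=st();print(np.round(o['joints'],2))
q(152,165,150);q(152,165,30)
im,d=shot('side','s3'); cv2.imwrite('pics/c4.png',im[100:330,180:480])
E
```

```text
t 8.85 pos [664.7 302.2 312. ] q [ 0.732  0.681  0.004 -0.001] F [-0.6 -0.3 -0.6] open 11.3
[-0.18  0.59 -0.54  1.48  0.32  1.15 -0.85]
tcp [617.7   8.2 313.7]
d [-1.564 -9.8    0.056] w [9.711 0.064 0.933]
tcp [619.6 -15.1 193.7]
d [ -1.502 -10.577  -3.944] w [9.711 0.064 0.933]
```

View pics/c4.png

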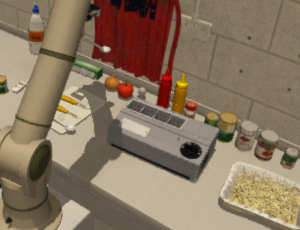

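step_arm([
  {"dx":0,"dy":-0.8,"dz":1,"wx":0.8,"wy":0,"wz":0.08},
  {"dx":-0.2,"dy":-1.6,"dz":2,"wx":1.6,"wy":0,"wz":0.15},
  {"dx":-0.4,"dy":-2.4,"dz":2,"wx":2.4,"wy":0,"wz":0.23},
  {"dx":-0.6,"dy":-3.2,"dz":2,"wx":3.2,"wy":0,"wz":0.31},
  {"dx":-0.8,"dy":-4,"dz":2,"wx":4,"wy":0,"wz":0.39},
  {"dx":-0.9,"dy":-4.8,"dz":2,"wx":4.8,"wy":0,"wz":0.47},
  {"dx":-1,"dy":-5.6,"dz":2,"wx":5.6,"wy":0,"wz":0.54},
  {"dx":-1.1,"dy":-6.4,"dz":2,"wx":6.4,"wy":0.03,"wz":0.62},
  {"dx":-1.2,"dy":-7.2,"dz":2,"wx":7.2,"wy":0.03,"wz":0.7},
  {"dx":-1.3,"dy":-8,"dz":2,"wx":8,"wy":0.05,"wz":0.77},
  {"dx":-1.4,"dy":-8.8,"dz":1.5,"wx":8.8,"wy":0.06,"wz":0.85},
  {"dx":-1.56,"dy":-9.8,"dz":1,"wx":9.7,"wy":0.06,"wz":0.93},
])

```text
t: 10.1
tool_pos: [615.7, 5.4, 333.9]
orientation: [0.526, 0.573, 0.424, -0.463]
contact_force: [0.6, 0.3, -0.5]
opening: 11.3
gripper_force: 30.0
```

```bash
python3 - <<'E'
from kin import *
o=st();print(np.round(o['joints'],2))
q(152,165,150);q(152,165,30)
im,d=shot('side','s4'); im2,_=shot('top','t4'); cv2.imwrite('pics/c5.png',np.hstack([cv2.resize(im[80:330,200:450],(400,400)),cv2.resize(im2[60:310,200:450],(400,400))]))
E
```

```text
t 10.1 pos [615.7   5.4 333.9] q [ 0.526  0.573  0.424 -0.463] F [ 0.6  0.3 -0.5] open 11.3
[ 0.99  1.07 -1.19  1.69 -0.44  1.11  0.33]
tcp [617.7   8.2 313.7]
d [ 0.069  0.091 -0.674] w [ 0.02  -0.006 -0.052]
tcp [619.6 -15.1 193.7]
d [ 0.131 -0.686 -4.674] w [ 0.02  -0.006 -0.052]
```

View pics/c5.png

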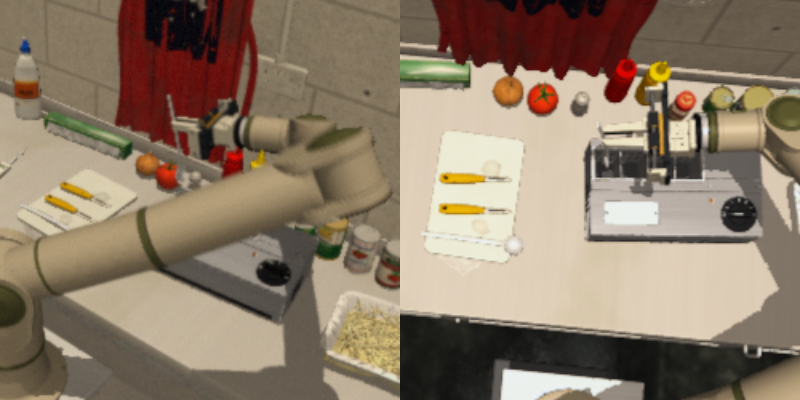

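step_arm([
  {"dx":0.07,"dy":0.1,"dz":-0.7,"wx":0,"wy":0,"wz":0},
  {"dx":0.08,"dy":-0.03,"dz":-1.3,"wx":0,"wy":0,"wz":0},
  {"dx":0.09,"dy":-0.15,"dz":-1.9,"wx":0,"wy":0,"wz":0},
  {"dx":0.1,"dy":-0.26,"dz":-2.5,"wx":0,"wy":0,"wz":0},
  {"dx":0.11,"dy":-0.34,"dz":-2.9,"wx":0,"wy":0,"wz":0},
  {"dx":0.11,"dy":-0.34,"dz":-2.9,"wx":0,"wy":0,"wz":0},
])

```text
t: 10.8
tool_pos: [619.3, -4.3, 246.0]
orientation: [0.527, 0.574, 0.422, -0.463]
contact_force: [0.2, -0.3, -0.8]
opening: 11.6
gripper_force: 30.0
```

step_arm([
  {"dx":0,"dy":-0.08,"dz":-0.4,"wx":0,"wy":0,"wz":0},
  {"dx":0,"dy":-0.16,"dz":-0.8,"wx":0,"wy":0,"wz":0},
  {"dx":0,"dy":-0.24,"dz":-1.2,"wx":0,"wy":0,"wz":0},
  {"dx":0,"dy":-0.32,"dz":-1.5,"wx":0,"wy":0,"wz":0},
  {"dx":0,"dy":-0.35,"dz":-1.75,"wx":0,"wy":0,"wz":0},
  {"dx":0,"dy":-0.35,"dz":-1.75,"wx":0,"wy":0,"wz":0},
])

```text
t: 11.4
tool_pos: [619.3, -14.7, 194.1]
orientation: [0.527, 0.574, 0.423, -0.463]
contact_force: [-0.5, 0.5, -0.7]
opening: 11.4
gripper_force: 30.0
```

```bash
python3 - <<'E'
from kin import *
o=st();print(np.round(o['joints'],2))
q(152,165,25)
E
```

```text
t 11.4 pos [619.3 -14.7 194.1] q [ 0.527  0.574  0.423 -0.463] F [-0.5  0.5 -0.7] open 11.4
[ 0.97  1.24 -1.09  1.69 -0.34  1.06  0.44]
tcp [619.6 -15.1 188.7]
d [ 0.011 -0.015 -0.182] w [ 0.049 -0.016 -0.051]
```

step_arm([
  {"dx":0,"dy":0,"dz":-0.15,"wx":0,"wy":0,"wz":0},
  {"dx":0,"dy":0,"dz":-0.3,"wx":0,"wy":0,"wz":0},
  {"dx":0,"dy":0,"dz":-0.3,"wx":0,"wy":0,"wz":0},
])

```text
t: 11.7
tool_pos: [619.4, -14.4, 185.9]
orientation: [0.527, 0.574, 0.423, -0.462]
contact_force: [-0.4, 0.4, -1.5]
opening: 11.6
gripper_force: 30.0
```

step_arm([
  {"dx":0,"dy":0,"dz":0,"wx":0,"wy":0,"wz":0},
  {"dx":0,"dy":0,"dz":0,"wx":0,"wy":0,"wz":0},
  {"dx":0,"dy":0,"dz":0,"wx":0,"wy":0,"wz":0},
  {"dx":0,"dy":0,"dz":0,"wx":0,"wy":0,"wz":0},
  {"dx":0,"dy":0,"dz":0,"wx":0,"wy":0,"wz":0},
  {"dx":0.05,"dy":-0.5,"dz":0.1,"wx":0,"wy":0,"wz":0},
  {"dx":0.1,"dy":-1,"dz":0.2,"wx":0,"wy":0,"wz":0},
  {"dx":0.15,"dy":-1.8,"dz":0.4,"wx":0,"wy":0,"wz":0},
  {"dx":0.2,"dy":-2.6,"dz":1,"wx":0,"wy":0,"wz":0},
  {"dx":0.2,"dy":-2.6,"dz":2.4,"wx":0,"wy":0,"wz":0},
  {"dx":0.2,"dy":-2.6,"dz":4,"wx":0,"wy":0,"wz":0},
  {"dx":0.2,"dy":-2.6,"dz":5.6,"wx":0,"wy":0,"wz":0},
], claw=0.4)

```text
t: 12.9
tool_pos: [625.2, -92.5, 356.0]
orientation: [0.527, 0.574, 0.423, -0.463]
contact_force: [-0.1, -0.7, 0.2]
opening: 36.8
gripper_force: 0.0
```

```bash
python3 - <<'E'
from kin import *
o=st();print(np.round(o['joints'],2))
im,d=shot('side','s5'); im2,d2=shot('top','t5'); cv2.imwrite('pics/c6.png',np.hstack([cv2.resize(im[120:280,240:400],(400,400),interpolation=2),cv2.resize(im2[130:240,310:420],(400,400),interpolation=2)]))
b=cv2.resize(im2[130:240,205:295],(720,880)[::1],interpolation=2)
cv2.imwrite('pics/b5.png',cv2.resize(im2[136:235,212:284],None,fx=5,fy=5,interpolation=2))
E
```

```text
t 12.9 pos [625.2 -92.5 356. ] q [ 0.527  0.574  0.423 -0.463] F [-0.1 -0.7  0.2] open 36.8
[ 1.05  1.06 -1.15  1.54 -0.41  1.32  0.31]
```

View pics/c6.png

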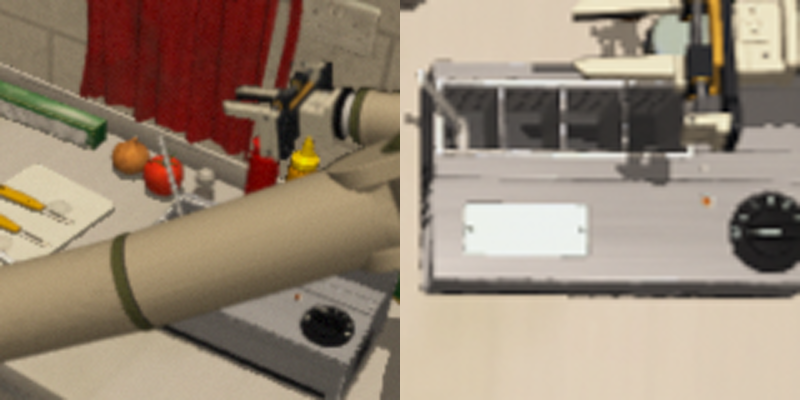

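```bash
cat >> kin.py <<'E'
def yel(im):
    h=cv2.cvtColor(im[136:235,212:284],cv2.COLOR_BGR2HSV); m=((h[...,0]>15)&(h[...,0]<32)&(h[...,1]>170)&(h[...,2]>120)).astype(np.uint8)
    k,l,s,c=cv2.connectedComponentsWithStats(m); return [(s[i,4],c[i].round(1).tolist()) for i in range(1,k) if s[i,4]>20]
E
python3 - <<'E'
from kin import *
a=cv2.imread('pics/top0.png');b=cv2.imread('pics/t5.png');print(yel(a),yel(b))
D=cv2.absdiff(a,b)[200:226,210:285].max(2); print((D>50).sum())
inc([573.2,324,150],[-14,169,0],[0,0,-1])
E
```

```text
[(np.int32(136), [26.3, 35.3]), (np.int32(139), [25.6, 54.6])] [(np.int32(136), [26.3, 35.3]), (np.int32(139), [25.6, 54.6])]
0
d [-1.771 13.843 -7.067] w [-9.655 -0.784 -0.063]
```

step_arm([
  {"dx":-0.1,"dy":1.2,"dz":0.5,"wx":-0.85,"wy":-0.07,"wz":0},
  {"dx":-0.3,"dy":2.4,"dz":0.5,"wx":-1.7,"wy":-0.14,"wz":0},
  {"dx":-0.5,"dy":3.6,"dz":0.5,"wx":-2.55,"wy":-0.21,"wz":0},
  {"dx":-0.6,"dy":4.8,"dz":0.5,"wx":-3.4,"wy":-0.28,"wz":0},
  {"dx":-0.8,"dy":6.0,"dz":0.5,"wx":-4.25,"wy":-0.35,"wz":0},
  {"dx":-0.9,"dy":7.2,"dz":0.5,"wx":-5.1,"wy":-0.42,"wz":0},
  {"dx":-1.1,"dy":8.4,"dz":0,"wx":-5.95,"wy":-0.48,"wz":0},
  {"dx":-1.2,"dy":9.6,"dz":-1,"wx":-6.8,"wy":-0.55,"wz":0},
  {"dx":-1.4,"dy":10.8,"dz":-2,"wx":-7.65,"wy":-0.62,"wz":-0.03},
  {"dx":-1.5,"dy":12,"dz":-3,"wx":-8.5,"wy":-0.7,"wz":-0.05},
  {"dx":-1.7,"dy":13.2,"dz":-4,"wx":-9.3,"wy":-0.75,"wz":-0.06},
  {"dx":-1.77,"dy":13.84,"dz":-5,"wx":-9.65,"wy":-0.78,"wz":-0.06},
], claw=0.5)

```text
t: 14.2
tool_pos: [574.3, 315.2, 216.0]
orientation: [0.68, 0.733, 0.001, 0.001]
contact_force: [0.2, 0.4, -0.2]
opening: 46.6
gripper_force: 0.0
```

```bash
python3 - <<'E'
from kin import *
o=st();print(np.round(o['joints'],2))
inc([573.2,324,34],[-14,169,0],[0,0,-1])
b,_=shot('top','t6')
E
```

```text
t 14.2 pos [574.3 315.2 216. ] q [0.68  0.733 0.001 0.001] F [ 0.2  0.4 -0.2] open 46.6
[-0.25  0.58 -0.52  1.77  0.36  0.89 -0.86]
d [-0.037  0.293 -6.066] w [0.003 0.022 0.058]
```

step_arm([
  {"dx":-0.04,"dy":0.3,"dz":-1,"wx":0,"wy":0,"wz":0.06},
  {"dx":-0.04,"dy":0.3,"dz":-2.2,"wx":0,"wy":0,"wz":0.06},
  {"dx":-0.04,"dy":0.3,"dz":-3.4,"wx":0,"wy":0,"wz":0.06},
  {"dx":-0.04,"dy":0.3,"dz":-4.5,"wx":0,"wy":0,"wz":0.06},
  {"dx":-0.04,"dy":0.3,"dz":-5.3,"wx":0,"wy":0,"wz":0.06},
  {"dx":-0.04,"dy":0.3,"dz":-5.8,"wx":0,"wy":0,"wz":0.06},
  {"dx":-0.04,"dy":0.3,"dz":-6.07,"wx":0,"wy":0,"wz":0.06},
  {"dx":-0.04,"dy":0.3,"dz":-6.07,"wx":0,"wy":0,"wz":0.06},
  {"dx":-0.04,"dy":0.3,"dz":-6.07,"wx":0,"wy":0,"wz":0.06},
])

```text
t: 15.15
tool_pos: [572.7, 322.8, 33.7]
orientation: [0.677, 0.736, 0.001, -0.001]
contact_force: [-0.1, -0.6, -0.9]
opening: 46.3
gripper_force: 0.0
```

step_arm([
  {"dx":0,"dy":0,"dz":0,"wx":0,"wy":0,"wz":0},
  {"dx":0,"dy":0,"dz":0,"wx":0,"wy":0,"wz":0},
  {"dx":0,"dy":0,"dz":0,"wx":0,"wy":0,"wz":0},
  {"dx":0,"dy":0,"dz":0,"wx":0,"wy":0,"wz":0},
  {"dx":0,"dy":0,"dz":0,"wx":0,"wy":0,"wz":0},
  {"dx":0,"dy":0,"dz":0,"wx":0,"wy":0,"wz":0},
], claw=0)

```text
t: 15.75
tool_pos: [572.7, 322.5, 33.5]
orientation: [0.677, 0.736, 0.0, -0.001]
contact_force: [-0.2, 0.0, 6.2]
opening: 24.9
gripper_force: 30.0
```

step_arm([
  {"dx":0,"dy":0,"dz":1,"wx":0,"wy":0,"wz":0},
  {"dx":0,"dy":0,"dz":2,"wx":0,"wy":0,"wz":0},
  {"dx":0,"dy":0,"dz":3,"wx":0,"wy":0,"wz":0},
  {"dx":0,"dy":0,"dz":4.5,"wx":0,"wy":0,"wz":0},
  {"dx":0,"dy":0,"dz":6,"wx":0,"wy":0,"wz":0},
  {"dx":0,"dy":0,"dz":7.5,"wx":0,"wy":0,"wz":0},
  {"dx":0,"dy":0,"dz":9,"wx":0,"wy":0,"wz":0},
  {"dx":0,"dy":0,"dz":10.5,"wx":0,"wy":0,"wz":0},
  {"dx":0,"dy":0,"dz":10.5,"wx":0,"wy":0,"wz":0},
])

```text
t: 16.65
tool_pos: [573.6, 324.4, 354.4]
orientation: [0.677, 0.736, 0.005, -0.0]
contact_force: [0.4, -0.1, -1.7]
opening: 24.7
gripper_force: 30.0
```

```bash
python3 - <<'E'
from kin import *
o=st();print(np.round(o['joints'],2))
q(92,143,150);q(92,143,30)
E
```

```text
t 16.65 pos [573.6 324.4 354.4] q [ 0.677  0.736  0.005 -0.   ] F [ 0.4 -0.1 -1.7] open 24.7
[-0.22  0.47 -0.58  1.6   0.27  1.15 -0.78]
tcp [622.9 -56.2 292.2]
d [  1.642 -12.686  -2.075] w [9.664 0.828 0.014]
tcp [624.8 -79.5 172.2]
d [  1.704 -13.463  -6.075] w [9.664 0.828 0.014]
```

step_arm([
  {"dx":0.1,"dy":-1.1,"dz":0.6,"wx":0.85,"wy":0.07,"wz":0},
  {"dx":0.3,"dy":-2.2,"dz":1.2,"wx":1.7,"wy":0.14,"wz":0},
  {"dx":0.5,"dy":-3.3,"dz":1.8,"wx":2.55,"wy":0.22,"wz":0},
  {"dx":0.6,"dy":-4.4,"dz":2.3,"wx":3.4,"wy":0.3,"wz":0},
  {"dx":0.7,"dy":-5.5,"dz":2.5,"wx":4.25,"wy":0.37,"wz":0},
  {"dx":0.8,"dy":-6.6,"dz":2.5,"wx":5.1,"wy":0.44,"wz":0},
  {"dx":1,"dy":-7.7,"dz":2.5,"wx":5.95,"wy":0.51,"wz":0},
  {"dx":1.1,"dy":-8.8,"dz":2.5,"wx":6.8,"wy":0.58,"wz":0},
  {"dx":1.3,"dy":-9.9,"dz":2.5,"wx":7.65,"wy":0.65,"wz":0},
  {"dx":1.4,"dy":-11,"dz":2.5,"wx":8.5,"wy":0.72,"wz":0},
  {"dx":1.5,"dy":-12,"dz":2.5,"wx":9.2,"wy":0.78,"wz":0},
  {"dx":1.64,"dy":-12.69,"dz":2,"wx":9.66,"wy":0.83,"wz":0},
])

```text
t: 17.85
tool_pos: [622.1, -62.0, 406.3]
orientation: [0.528, 0.571, 0.425, -0.464]
contact_force: [0.3, -0.3, -0.2]
opening: 24.8
gripper_force: 30.0
```

```bash
python3 - <<'E'
from kin import *
o=st();print(np.round(o['joints'],2))
q(92,143,150);q(92,143,70);q(92,143,25)
im2,d2=shot('top','t7');shot('side','s7');print(yel(im2))
E
```

```text
t 17.85 pos [622.1 -62.  406.3] q [ 0.528  0.571  0.425 -0.464] F [ 0.3 -0.3 -0.2] open 24.8
[ 0.97  0.91 -0.99  1.56 -0.61  1.37  0.41]
tcp [622.9 -56.2 292.2]
d [ 0.027  0.192 -3.806] w [ 0.013 -0.029 -0.018]
tcp [624.3 -73.2 212.2]
d [ 0.072 -0.373 -6.472] w [ 0.013 -0.029 -0.018]
tcp [624.8 -79.5 167.2]
d [ 0.089 -0.585 -7.972] w [ 0.013 -0.029 -0.018]
[(np.int32(139), [25.6, 54.6])]
```

step_arm([
  {"dx":0,"dy":0,"dz":-1.3,"wx":0,"wy":0,"wz":0},
  {"dx":0,"dy":0,"dz":-2.7,"wx":0,"wy":0,"wz":0},
  {"dx":0,"dy":0,"dz":-4,"wx":0,"wy":0,"wz":0},
  {"dx":0,"dy":-0.2,"dz":-4.9,"wx":0,"wy":0,"wz":0},
  {"dx":0.03,"dy":-0.4,"dz":-5.8,"wx":0,"wy":0,"wz":0},
  {"dx":0.05,"dy":-0.57,"dz":-6.7,"wx":0,"wy":0,"wz":0},
  {"dx":0.05,"dy":-0.57,"dz":-6.7,"wx":0,"wy":0,"wz":0},
])

```text
t: 18.65
tool_pos: [622.2, -75.1, 203.5]
orientation: [0.528, 0.573, 0.422, -0.464]
contact_force: [-0.8, -0.0, -1.1]
opening: 24.8
gripper_force: 30.0
```

step_arm([
  {"dx":0,"dy":-0.06,"dz":-0.4,"wx":0,"wy":0,"wz":0},
  {"dx":0,"dy":-0.13,"dz":-0.8,"wx":0,"wy":0,"wz":0},
  {"dx":0,"dy":-0.2,"dz":-1.2,"wx":0,"wy":0,"wz":0},
  {"dx":0,"dy":-0.2,"dz":-1.5,"wx":0,"wy":0,"wz":0},
  {"dx":0,"dy":-0.2,"dz":-1.5,"wx":0,"wy":0,"wz":0},
])

```text
t: 19.15
tool_pos: [622.7, -81.4, 160.4]
orientation: [0.527, 0.573, 0.423, -0.464]
contact_force: [0.3, 1.1, -0.6]
opening: 24.6
gripper_force: 30.0
```

step_arm([
  {"dx":0,"dy":0,"dz":0,"wx":0,"wy":0,"wz":0},
  {"dx":0,"dy":0,"dz":0,"wx":0,"wy":0,"wz":0},
  {"dx":0,"dy":0,"dz":0,"wx":0,"wy":0,"wz":0},
  {"dx":0,"dy":0,"dz":0,"wx":0,"wy":0,"wz":0},
  {"dx":0,"dy":0,"dz":0,"wx":0,"wy":0,"wz":0},
  {"dx":0.05,"dy":-0.5,"dz":0.1,"wx":0,"wy":0,"wz":0},
  {"dx":0.1,"dy":-1,"dz":0.2,"wx":0,"wy":0,"wz":0},
  {"dx":0.15,"dy":-1.8,"dz":0.4,"wx":0,"wy":0,"wz":0},
  {"dx":0.2,"dy":-2.6,"dz":1,"wx":0,"wy":0,"wz":0},
  {"dx":0.2,"dy":-2.6,"dz":2.4,"wx":0,"wy":0,"wz":0},
  {"dx":0.2,"dy":-2.6,"dz":4,"wx":0,"wy":0,"wz":0},
  {"dx":0.2,"dy":-2.6,"dz":5.6,"wx":0,"wy":0,"wz":0},
], claw=0.6)

```text
t: 20.35
tool_pos: [628.8, -159.4, 331.4]
orientation: [0.527, 0.573, 0.423, -0.464]
contact_force: [-0.4, 0.6, -0.5]
opening: 55.5
gripper_force: 0.0
```

```bash
python3 - <<'E'
from kin import *
o=st();print(np.round(o['joints'],2))
im,d=shot('side','s8'); im2,d2=shot('top','t8'); cv2.imwrite('pics/c7.png',np.hstack([cv2.resize(im[120:280,240:400],(400,400),interpolation=2),cv2.resize(im2[130:240,210:320],(400,400),interpolation=2)]))
print(yel(im2)); a=cv2.imread('pics/top0.png'); D=cv2.absdiff(a,im2)[200:226,210:285].max(2); print((D>50).sum())
t=np.array([506,176.]);e=np.array([498,344.]); u=(e-t)/np.linalg.norm(e-t);g=t+143*u;print(g);inc([*g,200],[*u,0],[0,0,-1])
E
```

```text
t 20.35 pos [ 628.8 -159.4  331.4] q [ 0.527  0.573  0.423 -0.464] F [-0.4  0.6 -0.5] open 55.5
[ 1.    1.02 -0.9   1.44 -0.52  1.49  0.47]
[(np.int32(139), [25.6, 54.6])]
0
[499.19818363 318.83814369]
d [-4.371 15.911 -4.581] w [-9.675 -0.62  -0.266]
```

View pics/c7.png

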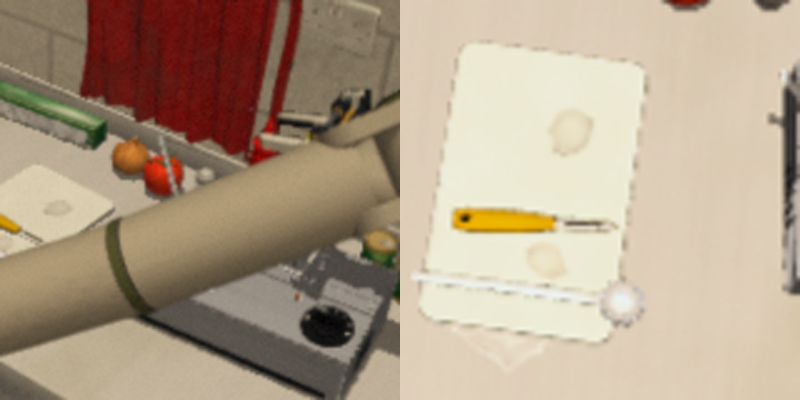

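step_arm([
  {"dx":-0.3,"dy":1.4,"dz":1,"wx":-0.85,"wy":-0.05,"wz":0},
  {"dx":-0.7,"dy":2.8,"dz":2,"wx":-1.7,"wy":-0.1,"wz":-0.05},
  {"dx":-1,"dy":4.2,"dz":2,"wx":-2.55,"wy":-0.15,"wz":-0.08},
  {"dx":-1.4,"dy":5.6,"dz":2,"wx":-3.4,"wy":-0.2,"wz":-0.1},
  {"dx":-1.8,"dy":7,"dz":2,"wx":-4.25,"wy":-0.27,"wz":-0.12},
  {"dx":-2.2,"dy":8.4,"dz":2,"wx":-5.1,"wy":-0.33,"wz":-0.14},
  {"dx":-2.6,"dy":9.8,"dz":1,"wx":-5.95,"wy":-0.4,"wz":-0.16},
  {"dx":-3,"dy":11.2,"dz":0,"wx":-6.8,"wy":-0.45,"wz":-0.19},
  {"dx":-3.4,"dy":12.6,"dz":-1,"wx":-7.65,"wy":-0.5,"wz":-0.21},
  {"dx":-3.8,"dy":14,"dz":-2,"wx":-8.5,"wy":-0.55,"wz":-0.24},
  {"dx":-4.2,"dy":15.2,"dz":-3,"wx":-9.3,"wy":-0.6,"wz":-0.26},
  {"dx":-4.37,"dy":15.91,"dz":-4,"wx":-9.68,"wy":-0.62,"wz":-0.27},
], claw=0.5)

```text
t: 21.65
tool_pos: [508.5, 282.9, 244.2]
orientation: [0.693, 0.72, 0.005, -0.006]
contact_force: [0.5, -0.3, 0.9]
opening: 46.7
gripper_force: 0.0
```

```bash
python3 - <<'E'
from kin import *
o=st();print(np.round(o['joints'],2))
inc([499.2,318.8,34],[-8,168,0],[0,0,-1])
im2,d2=shot('top','t9'); im,_=shot('side','s9')
cv2.imwrite('pics/c8.png',np.hstack([cv2.resize(im[150:300,250:400],(400,400),interpolation=2),cv2.resize(im2[130:240,310:420],(400,400),interpolation=2)]))
E
```

```text
t 21.65 pos [508.5 282.9 244.2] q [ 0.693  0.72   0.005 -0.006] F [ 0.5 -0.3  0.9] open 46.7
[-0.26  0.45 -0.48  1.91  0.26  0.83 -0.83]
d [-0.309  1.197 -7.008] w [-0.109 -0.014  0.067]
```

View pics/c8.png

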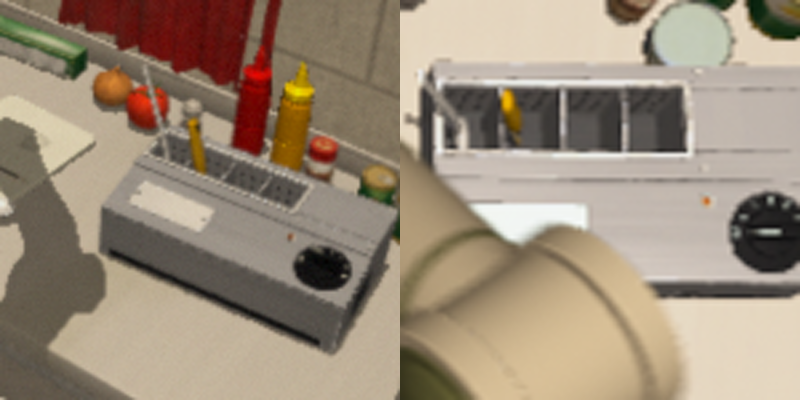

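Spoon and peeler both stand in pockets 1 and 2; the dial is still at off. Next: the second peeler.

step_arm([
  {"dx":-0.15,"dy":0.6,"dz":-1,"wx":-0.1,"wy":0,"wz":0.07},
  {"dx":-0.31,"dy":1.2,"dz":-2.2,"wx":-0.11,"wy":0,"wz":0.07},
  {"dx":-0.31,"dy":1.2,"dz":-3.5,"wx":-0.11,"wy":0,"wz":0.07},
  {"dx":-0.31,"dy":1.2,"dz":-4.8,"wx":-0.11,"wy":0,"wz":0.07},
  {"dx":-0.31,"dy":1.2,"dz":-5.9,"wx":-0.11,"wy":0,"wz":0.07},
  {"dx":-0.31,"dy":1.2,"dz":-6.7,"wx":-0.11,"wy":0,"wz":0.07},
  {"dx":-0.31,"dy":1.2,"dz":-7,"wx":-0.11,"wy":0,"wz":0.07},
  {"dx":-0.31,"dy":1.2,"dz":-7,"wx":-0.11,"wy":0,"wz":0.07},
  {"dx":-0.31,"dy":1.2,"dz":-7,"wx":-0.11,"wy":0,"wz":0.07},
])

```text
t: 22.65
tool_pos: [499.1, 318.2, 34.6]
orientation: [0.69, 0.724, -0.001, -0.003]
contact_force: [-0.4, 0.4, -0.4]
opening: 46.4
gripper_force: 0.0
```

step_arm([
  {"dx":0,"dy":0,"dz":0,"wx":0,"wy":0,"wz":0},
  {"dx":0,"dy":0,"dz":0,"wx":0,"wy":0,"wz":0},
  {"dx":0,"dy":0,"dz":0,"wx":0,"wy":0,"wz":0},
  {"dx":0,"dy":0,"dz":0,"wx":0,"wy":0,"wz":0},
  {"dx":0,"dy":0,"dz":0,"wx":0,"wy":0,"wz":0},
  {"dx":0,"dy":0,"dz":0,"wx":0,"wy":0,"wz":0},
], claw=0)

```text
t: 23.25
tool_pos: [499.2, 318.0, 34.5]
orientation: [0.69, 0.724, -0.001, -0.003]
contact_force: [-0.8, -0.4, 6.9]
opening: 24.5
gripper_force: 29.9
```

step_arm([
  {"dx":0,"dy":0,"dz":1,"wx":0,"wy":0,"wz":0},
  {"dx":0,"dy":0,"dz":2,"wx":0,"wy":0,"wz":0},
  {"dx":0,"dy":0,"dz":3,"wx":0,"wy":0,"wz":0},
  {"dx":0,"dy":0,"dz":4.5,"wx":0,"wy":0,"wz":0},
  {"dx":0,"dy":0,"dz":6,"wx":0,"wy":0,"wz":0},
  {"dx":0,"dy":0,"dz":7.5,"wx":0,"wy":0,"wz":0},
  {"dx":0,"dy":0,"dz":9,"wx":0,"wy":0,"wz":0},
  {"dx":0,"dy":0,"dz":10.5,"wx":0,"wy":0,"wz":0},
  {"dx":0,"dy":0,"dz":12,"wx":0,"wy":0,"wz":0},
])

```text
t: 24.15
tool_pos: [498.2, 317.5, 395.7]
orientation: [0.69, 0.724, -0.001, -0.003]
contact_force: [0.5, -0.0, -0.8]
opening: 24.8
gripper_force: 29.9
```

```bash
python3 - <<'E'
from kin import *
o=st();print(np.round(o['joints'],2))
q(32,143,150)
E
```

```text
t 24.15 pos [498.2 317.5 395.7] q [ 0.69   0.724 -0.001 -0.003] F [ 0.5 -0.  -0.8] open 24.8
[-0.27  0.34 -0.53  1.68  0.17  1.17 -0.8 ]
tcp [ 627.7 -116.   292.2]
d [  4.317 -14.45   -3.452] w [9.711 0.589 0.159]
```

step_arm([
  {"dx":0.2,"dy":-1.25,"dz":0.5,"wx":0.85,"wy":0.05,"wz":0},
  {"dx":0.4,"dy":-2.5,"dz":1,"wx":1.7,"wy":0.1,"wz":0.03},
  {"dx":0.6,"dy":-3.8,"dz":1,"wx":2.55,"wy":0.15,"wz":0.05},
  {"dx":0.8,"dy":-5,"dz":1,"wx":3.4,"wy":0.2,"wz":0.06},
  {"dx":1.1,"dy":-6.3,"dz":1,"wx":4.25,"wy":0.26,"wz":0.07},
  {"dx":1.5,"dy":-7.5,"dz":1,"wx":5.1,"wy":0.32,"wz":0.08},
  {"dx":2,"dy":-8.8,"dz":1,"wx":5.95,"wy":0.37,"wz":0.1},
  {"dx":2.5,"dy":-10,"dz":1,"wx":6.8,"wy":0.42,"wz":0.11},
  {"dx":3,"dy":-11.3,"dz":1,"wx":7.65,"wy":0.47,"wz":0.12},
  {"dx":3.5,"dy":-12.6,"dz":1,"wx":8.5,"wy":0.52,"wz":0.14},
  {"dx":4,"dy":-13.8,"dz":0.5,"wx":9.3,"wy":0.57,"wz":0.15},
  {"dx":4.32,"dy":-14.45,"dz":0,"wx":9.71,"wy":0.59,"wz":0.16},
])

```text
t: 25.35
tool_pos: [629.0, -120.7, 390.3]
orientation: [0.529, 0.568, 0.428, -0.463]
contact_force: [0.5, -0.2, -1.0]
opening: 24.8
gripper_force: 29.9
```

```bash
python3 - <<'E'
from kin import *
o=st();print(np.round(o['joints'],2))
q(32,143,150);q(32,143,70);q(32,143,25)
im2,d2=shot('top','t10');shot('side','s10'); a=cv2.imread('pics/top0.png'); D=cv2.absdiff(a,im2)[200:226,210:285].max(2); print((D>50).sum())
E
```

```text
t 25.35 pos [ 629.  -120.7  390.3] q [ 0.529  0.568  0.428 -0.463] F [ 0.5 -0.2 -1. ] open 24.8
[ 0.86  0.85 -0.64  1.49 -0.75  1.58  0.59]
tcp [ 627.7 -116.   292.2]
d [-0.045  0.158 -3.27 ] w [-0.023 -0.023  0.041]
tcp [ 629.1 -133.   212.2]
d [ 1.000e-03 -4.070e-01 -5.937e+00] w [-0.023 -0.023  0.041]
tcp [ 629.6 -139.3  167.2]
d [ 0.018 -0.619 -7.437] w [-0.023 -0.023  0.041]
0
```

step_arm([
  {"dx":0,"dy":0.1,"dz":-1.2,"wx":0,"wy":0,"wz":0},
  {"dx":0,"dy":0.15,"dz":-2.3,"wx":0,"wy":0,"wz":0},
  {"dx":0,"dy":0.15,"dz":-3.3,"wx":0,"wy":0,"wz":0},
  {"dx":0,"dy":-0.05,"dz":-4.2,"wx":0,"wy":0,"wz":0},
  {"dx":0,"dy":-0.25,"dz":-5.1,"wx":0,"wy":0,"wz":0},
  {"dx":0,"dy":-0.4,"dz":-5.9,"wx":0,"wy":0,"wz":0},
  {"dx":0,"dy":-0.4,"dz":-5.9,"wx":0,"wy":0,"wz":0},
])

```text
t: 26.15
tool_pos: [627.5, -127.5, 214.5]
orientation: [0.528, 0.57, 0.426, -0.463]
contact_force: [0.1, -0.6, -1.1]
opening: 24.4
gripper_force: 29.9
```

step_arm([
  {"dx":0,"dy":-0.06,"dz":-0.4,"wx":0,"wy":0,"wz":0},
  {"dx":0,"dy":-0.13,"dz":-0.8,"wx":0,"wy":0,"wz":0},
  {"dx":0,"dy":-0.2,"dz":-1.2,"wx":0,"wy":0,"wz":0},
  {"dx":0,"dy":-0.2,"dz":-1.5,"wx":0,"wy":0,"wz":0},
  {"dx":0,"dy":-0.2,"dz":-1.5,"wx":0,"wy":0,"wz":0},
])

```text
t: 26.65
tool_pos: [628.0, -133.6, 170.3]
orientation: [0.527, 0.571, 0.426, -0.463]
contact_force: [-0.3, -0.4, -0.8]
opening: 25.1
gripper_force: 29.9
```

step_arm([
  {"dx":0,"dy":-0.1,"dz":-0.2,"wx":0,"wy":0,"wz":0},
  {"dx":0,"dy":-0.1,"dz":-0.3,"wx":0,"wy":0,"wz":0},
  {"dx":0,"dy":-0.1,"dz":-0.3,"wx":0,"wy":0,"wz":0},
])

```text
t: 26.95
tool_pos: [628.3, -136.8, 162.4]
orientation: [0.527, 0.571, 0.427, -0.463]
contact_force: [-0.5, 0.7, -1.4]
opening: 24.8
gripper_force: 29.9
```

step_arm([
  {"dx":0,"dy":0,"dz":0,"wx":0,"wy":0,"wz":0},
  {"dx":0,"dy":0,"dz":0,"wx":0,"wy":0,"wz":0},
  {"dx":0,"dy":0,"dz":0,"wx":0,"wy":0,"wz":0},
  {"dx":0,"dy":0,"dz":0,"wx":0,"wy":0,"wz":0},
  {"dx":0,"dy":0,"dz":0,"wx":0,"wy":0,"wz":0},
  {"dx":0.05,"dy":-0.5,"dz":0.1,"wx":0,"wy":0,"wz":0},
  {"dx":0.1,"dy":-1,"dz":0.2,"wx":0,"wy":0,"wz":0},
  {"dx":0.15,"dy":-1.8,"dz":0.4,"wx":0,"wy":0,"wz":0},
  {"dx":0.2,"dy":-2.6,"dz":1,"wx":0,"wy":0,"wz":0},
  {"dx":0.2,"dy":-2.6,"dz":2.4,"wx":0,"wy":0,"wz":0},
  {"dx":0.2,"dy":-2.6,"dz":4,"wx":0,"wy":0,"wz":0},
  {"dx":0.2,"dy":-2.6,"dz":5.6,"wx":0,"wy":0,"wz":0},
], claw=0.6)

```text
t: 28.15
tool_pos: [634.2, -216.5, 332.3]
orientation: [0.528, 0.571, 0.427, -0.462]
contact_force: [0.5, -1.1, 0.7]
opening: 55.8
gripper_force: 0.0
```

```bash
python3 - <<'E'
from kin import *
o=st();print(np.round(o['joints'],2))
im2,d2=shot('top','t11'); a=cv2.imread('pics/top0.png'); D=cv2.absdiff(a,im2)[200:226,210:285].max(2); print((D>50).sum())
t=np.array([430,141.]);e=np.array([437,378.]); u=(e-t)/np.linalg.norm(e-t);g=t+165*u;print(g);inc([*g,200],[*u,0],[0,0,-1])
q1,ee,w=ik(np.r_[g,33],mk([*u,0],[0,0,-1]),np.array([-.3,.4,-.5,2.,.2,.8,-.8]));print(q1.round(2),ee,w)
E
```

```text
t 28.15 pos [ 634.2 -216.5  332.3] q [ 0.528  0.571  0.427 -0.462] F [ 0.5 -1.1  0.7] open 55.8
[ 0.9   0.96 -0.58  1.35 -0.67  1.69  0.62]
0
[434.87129341 305.92807675]
d [-6.696 17.405 -4.722] w [-9.729 -0.184 -0.696]
[-0.61  0.69 -0.13  2.18  0.29  0.29 -1.01] 0.0030644337975914665 0.004211220411188203
```

step_arm([
  {"dx":-0.5,"dy":1.3,"dz":1,"wx":-0.85,"wy":0,"wz":-0.05},
  {"dx":-1,"dy":2.7,"dz":2,"wx":-1.7,"wy":0,"wz":-0.1},
  {"dx":-1.6,"dy":4.1,"dz":2.5,"wx":-2.55,"wy":-0.03,"wz":-0.17},
  {"dx":-2.2,"dy":5.6,"dz":2.5,"wx":-3.4,"wy":-0.05,"wz":-0.24},
  {"dx":-2.7,"dy":7.1,"dz":2.5,"wx":-4.25,"wy":-0.07,"wz":-0.3},
  {"dx":-3.3,"dy":8.6,"dz":2.5,"wx":-5.1,"wy":-0.1,"wz":-0.37},
  {"dx":-3.9,"dy":10.1,"dz":2,"wx":-5.95,"wy":-0.12,"wz":-0.43},
  {"dx":-4.5,"dy":11.6,"dz":1,"wx":-6.8,"wy":-0.14,"wz":-0.5},
  {"dx":-5,"dy":13.1,"dz":0,"wx":-7.65,"wy":-0.15,"wz":-0.55},
  {"dx":-5.6,"dy":14.6,"dz":-1,"wx":-8.5,"wy":-0.16,"wz":-0.6},
  {"dx":-6.2,"dy":16,"dz":-2,"wx":-9.3,"wy":-0.18,"wz":-0.67},
  {"dx":-6.7,"dy":17.4,"dz":-3,"wx":-9.73,"wy":-0.18,"wz":-0.7},
], claw=0.4)

```text
t: 29.4
tool_pos: [452.6, 261.2, 274.0]
orientation: [0.722, 0.692, 0.003, -0.003]
contact_force: [1.8, 0.6, 0.3]
opening: 37.2
gripper_force: 0.0
```

```bash
python3 - <<'E'
from kin import *
o=st();print(np.round(o['joints'],2))
inc([434.9,305.9,33.5],[7,237,0],[0,0,-1])
im2,d2=shot('top','t12'); im,_=shot('side','s12')
cv2.imwrite('pics/c9.png',np.hstack([cv2.resize(im[150:300,250:400],(400,400),interpolation=2),cv2.resize(im2[130:240,310:420],(400,400),interpolation=2)]))
E
```

```text
t 29.4 pos [452.6 261.2 274. ] q [ 0.722  0.692  0.003 -0.003] F [1.8 0.6 0.3] open 37.2
[-0.3   0.34 -0.43  2.    0.18  0.84 -0.87]
d [-0.591  1.49  -8.016] w [-0.058 -0.002  0.089]
```

View pics/c9.png

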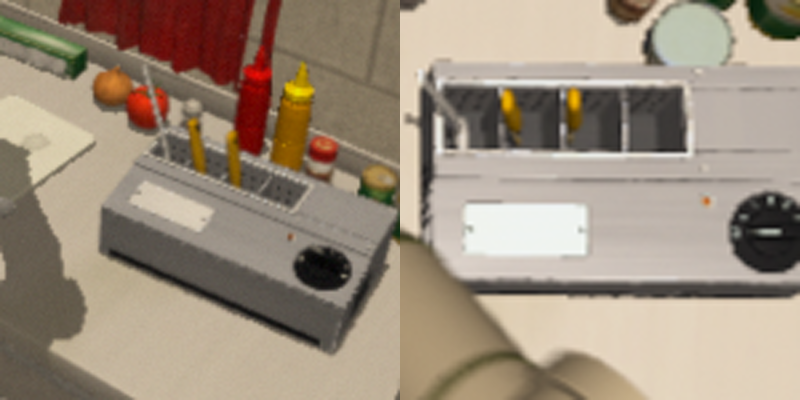

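Three stand well. Now the last spoon.

step_arm([
  {"dx":-0.3,"dy":0.75,"dz":-1,"wx":-0.06,"wy":0,"wz":0.09},
  {"dx":-0.59,"dy":1.49,"dz":-2.2,"wx":-0.06,"wy":0,"wz":0.09},
  {"dx":-0.59,"dy":1.49,"dz":-3.5,"wx":-0.06,"wy":0,"wz":0.09},
  {"dx":-0.59,"dy":1.49,"dz":-4.8,"wx":-0.06,"wy":0,"wz":0.09},
  {"dx":-0.59,"dy":1.49,"dz":-6,"wx":-0.06,"wy":0,"wz":0.09},
  {"dx":-0.59,"dy":1.49,"dz":-7,"wx":-0.06,"wy":0,"wz":0.09},
  {"dx":-0.59,"dy":1.49,"dz":-7.6,"wx":-0.06,"wy":0,"wz":0.09},
  {"dx":-0.59,"dy":1.49,"dz":-8,"wx":-0.06,"wy":0,"wz":0.09},
  {"dx":-0.59,"dy":1.49,"dz":-8,"wx":-0.06,"wy":0,"wz":0.09},
  {"dx":-0.59,"dy":1.49,"dz":-8,"wx":-0.06,"wy":0,"wz":0.09},
])

```text
t: 30.5
tool_pos: [434.1, 305.3, 33.5]
orientation: [0.717, 0.698, -0.001, -0.003]
contact_force: [-0.5, 0.1, 0.7]
opening: 37.1
gripper_force: 0.0
```

step_arm([
  {"dx":0,"dy":0,"dz":0,"wx":0,"wy":0,"wz":0},
  {"dx":0,"dy":0,"dz":0,"wx":0,"wy":0,"wz":0},
  {"dx":0,"dy":0,"dz":0,"wx":0,"wy":0,"wz":0},
  {"dx":0,"dy":0,"dz":0,"wx":0,"wy":0,"wz":0},
  {"dx":0,"dy":0,"dz":0,"wx":0,"wy":0,"wz":0},
  {"dx":0,"dy":0,"dz":0,"wx":0,"wy":0,"wz":0},
], claw=0)

```text
t: 31.1
tool_pos: [433.7, 305.4, 33.4]
orientation: [0.716, 0.698, -0.001, -0.003]
contact_force: [0.7, -0.4, 5.4]
opening: 12.3
gripper_force: 30.0
```

step_arm([
  {"dx":0,"dy":0,"dz":1,"wx":0,"wy":0,"wz":0},
  {"dx":0,"dy":0,"dz":2,"wx":0,"wy":0,"wz":0},
  {"dx":0,"dy":0,"dz":3,"wx":0,"wy":0,"wz":0},
  {"dx":0,"dy":0,"dz":4.5,"wx":0,"wy":0,"wz":0},
  {"dx":0,"dy":0,"dz":6,"wx":0,"wy":0,"wz":0},
  {"dx":0,"dy":0,"dz":7.5,"wx":0,"wy":0,"wz":0},
  {"dx":0,"dy":0,"dz":9,"wx":0,"wy":0,"wz":0},
  {"dx":0.5,"dy":0,"dz":10.5,"wx":0,"wy":0,"wz":0},
  {"dx":1,"dy":0,"dz":12,"wx":0,"wy":0,"wz":0},
  {"dx":1,"dy":0,"dz":13,"wx":0,"wy":0,"wz":0},
])

```text
t: 32.1
tool_pos: [465.1, 304.9, 426.0]
orientation: [0.717, 0.697, 0.0, -0.002]
contact_force: [0.0, 0.3, -1.2]
opening: 11.4
gripper_force: 30.0
```

```bash
python3 - <<'E'
from kin import *
o=st();print(np.round(o['joints'],2))
q(-28,165,150)
E
```

```text
t 32.1 pos [465.1 304.9 426. ] q [ 0.717  0.697  0.    -0.002] F [ 0.   0.3 -1.2] open 11.4
[-0.31  0.26 -0.47  1.71  0.12  1.2  -0.84]
tcp [ 632.1 -171.3  313.7]
d [  5.568 -15.874  -3.744] w [9.722 0.236 0.636]
```

step_arm([
  {"dx":0,"dy":-1.4,"dz":0,"wx":0.85,"wy":0.02,"wz":0.06},
  {"dx":0,"dy":-2.8,"dz":0,"wx":1.7,"wy":0.04,"wz":0.11},
  {"dx":0,"dy":-4.2,"dz":0,"wx":2.55,"wy":0.06,"wz":0.17},
  {"dx":0.2,"dy":-5.6,"dz":0,"wx":3.4,"wy":0.08,"wz":0.22},
  {"dx":0.5,"dy":-7,"dz":0,"wx":4.25,"wy":0.1,"wz":0.28},
  {"dx":1,"dy":-8.4,"dz":0,"wx":5.1,"wy":0.12,"wz":0.33},
  {"dx":1.6,"dy":-9.8,"dz":0,"wx":5.95,"wy":0.14,"wz":0.39},
  {"dx":2.3,"dy":-11.2,"dz":0,"wx":6.8,"wy":0.16,"wz":0.45},
  {"dx":3.1,"dy":-12.5,"dz":0,"wx":7.65,"wy":0.18,"wz":0.5},
  {"dx":3.9,"dy":-13.8,"dz":0,"wx":8.5,"wy":0.2,"wz":0.56},
  {"dx":4.8,"dy":-15,"dz":0,"wx":9.3,"wy":0.22,"wz":0.61},
  {"dx":5.57,"dy":-15.87,"dz":-0.5,"wx":9.72,"wy":0.24,"wz":0.64},
])

```text
t: 33.3
tool_pos: [631.4, -174.9, 406.4]
orientation: [0.527, 0.571, 0.427, -0.463]
contact_force: [0.4, 0.7, -0.3]
opening: 11.5
gripper_force: 30.0
```

```bash
python3 - <<'E'
from kin import *
o=st();print(np.round(o['joints'],2))
q(-28,165,150);q(-28,165,70);q(-28,165,22)
shot('top','t13');shot('side','s13')
E
```

```text
t 33.3 pos [ 631.4 -174.9  406.4] q [ 0.527  0.571  0.427 -0.463] F [ 0.4  0.7 -0.3] open 11.5
[ 0.76  0.82 -0.37  1.4  -0.84  1.78  0.67]
tcp [ 632.1 -171.3  313.7]
d [ 0.026  0.122 -3.091] w [-0.012  0.002 -0.   ]
tcp [ 633.5 -188.2  233.7]
d [ 0.071 -0.443 -5.758] w [-0.012  0.002 -0.   ]
tcp [ 634.  -194.6  185.7]
d [ 0.088 -0.655 -7.358] w [-0.012  0.002 -0.   ]
```

step_arm([
  {"dx":0,"dy":0.1,"dz":-1.1,"wx":0,"wy":0,"wz":0},
  {"dx":0.03,"dy":0.12,"dz":-2.2,"wx":0,"wy":0,"wz":0},
  {"dx":0.03,"dy":0.12,"dz":-3.1,"wx":0,"wy":0,"wz":0},
  {"dx":0.05,"dy":-0.1,"dz":-4,"wx":0,"wy":0,"wz":0},
  {"dx":0.06,"dy":-0.3,"dz":-4.9,"wx":0,"wy":0,"wz":0},
  {"dx":0.07,"dy":-0.44,"dz":-5.76,"wx":0,"wy":0,"wz":0},
  {"dx":0.07,"dy":-0.44,"dz":-5.76,"wx":0,"wy":0,"wz":0},
])

```text
t: 34.1
tool_pos: [631.5, -184.0, 232.0]
orientation: [0.527, 0.571, 0.425, -0.464]
contact_force: [-0.2, 0.3, -0.7]
opening: 11.3
gripper_force: 30.0
```

step_arm([
  {"dx":0,"dy":-0.06,"dz":-0.4,"wx":0,"wy":0,"wz":0},
  {"dx":0,"dy":-0.13,"dz":-0.8,"wx":0,"wy":0,"wz":0},
  {"dx":0,"dy":-0.2,"dz":-1.2,"wx":0,"wy":0,"wz":0},
  {"dx":0,"dy":-0.2,"dz":-1.55,"wx":0,"wy":0,"wz":0},
  {"dx":0,"dy":-0.2,"dz":-1.55,"wx":0,"wy":0,"wz":0},
])

```text
t: 34.6
tool_pos: [632.1, -190.0, 187.0]
orientation: [0.526, 0.572, 0.426, -0.463]
contact_force: [-0.8, 1.0, -0.8]
opening: 12.0
gripper_force: 30.0
```

step_arm([
  {"dx":0,"dy":0,"dz":0,"wx":0,"wy":0,"wz":0},
  {"dx":0,"dy":0,"dz":0,"wx":0,"wy":0,"wz":0},
  {"dx":0,"dy":0,"dz":0,"wx":0,"wy":0,"wz":0},
  {"dx":0,"dy":0,"dz":0,"wx":0,"wy":0,"wz":0},
  {"dx":0,"dy":0,"dz":0,"wx":0,"wy":0,"wz":0},
  {"dx":0.05,"dy":-0.5,"dz":0.1,"wx":0,"wy":0,"wz":0},
  {"dx":0.1,"dy":-1,"dz":0.2,"wx":0,"wy":0,"wz":0},
  {"dx":0.15,"dy":-1.6,"dz":0.4,"wx":0,"wy":0,"wz":0},
  {"dx":0.2,"dy":-2.2,"dz":0.7,"wx":0,"wy":0,"wz":0},
  {"dx":0.2,"dy":-2.4,"dz":2,"wx":0,"wy":0,"wz":0},
  {"dx":0,"dy":-2.5,"dz":3.5,"wx":-0.5,"wy":0,"wz":0},
  {"dx":-0.5,"dy":-2.7,"dz":5,"wx":-1.5,"wy":0,"wz":0},
], claw=0.4)

```text
t: 35.8
tool_pos: [617.3, -271.6, 336.7]
orientation: [0.573, 0.613, 0.363, -0.406]
contact_force: [1.1, -0.9, 1.1]
opening: 37.1
gripper_force: 0.0
```

```bash
python3 - <<'E'
from kin import *
o=st();print(np.round(o['joints'],2))
inc(G+90*n,dialx(0),-n); inc(G+130*n,dialx(0),-n)
im2,d2=shot('top','t14'); im,_=shot('side','s14')
cv2.imwrite('pics/c10.png',np.hstack([cv2.resize(im[130:280,250:400],(400,400),interpolation=2),cv2.resize(im2[130:240,310:420],(400,400),interpolation=2)]))
E
```

```text
t 35.8 pos [ 617.3 -271.6  336.7] q [ 0.573  0.613  0.363 -0.406] F [ 1.1 -0.9  1.1] open 37.1
[ 0.79  0.86 -0.28  1.29 -0.66  1.78  0.72]
d [-3.306 -1.831 -4.096] w [-8.129 -1.742 -0.54 ]
d [-3.504 -1.847 -2.777] w [-8.129 -1.742 -0.54 ]
```

View pics/c10.png

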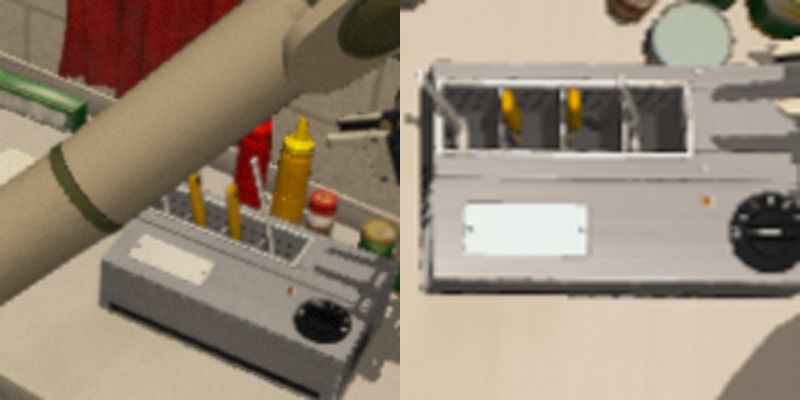

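step_arm([
  {"dx":-0.4,"dy":-0.2,"dz":0,"wx":-0.8,"wy":-0.17,"wz":-0.05},
  {"dx":-0.8,"dy":-0.5,"dz":0,"wx":-1.6,"wy":-0.34,"wz":-0.1},
  {"dx":-1.2,"dy":-0.7,"dz":0,"wx":-2.4,"wy":-0.5,"wz":-0.15},
  {"dx":-1.6,"dy":-0.9,"dz":0,"wx":-3.2,"wy":-0.7,"wz":-0.2},
  {"dx":-2,"dy":-1.1,"dz":-0.4,"wx":-4,"wy":-0.86,"wz":-0.26},
  {"dx":-2.4,"dy":-1.3,"dz":-0.8,"wx":-4.8,"wy":-1.03,"wz":-0.32},
  {"dx":-2.8,"dy":-1.5,"dz":-1.2,"wx":-5.6,"wy":-1.2,"wz":-0.37},
  {"dx":-3.1,"dy":-1.7,"dz":-1.6,"wx":-6.4,"wy":-1.37,"wz":-0.43},
  {"dx":-3.3,"dy":-1.8,"dz":-2,"wx":-7.2,"wy":-1.54,"wz":-0.48},
  {"dx":-3.5,"dy":-1.85,"dz":-2.5,"wx":-8.13,"wy":-1.74,"wz":-0.54},
  {"dx":-3.5,"dy":-1.85,"dz":-2.78,"wx":-8.13,"wy":-1.74,"wz":-0.54},
  {"dx":-3.5,"dy":-1.85,"dz":-2.78,"wx":-8.13,"wy":-1.74,"wz":-0.54},
])

```text
t: 37.1
tool_pos: [512.5, -325.3, 254.9]
orientation: [0.674, 0.735, 0.055, 0.05]
contact_force: [0.7, -0.0, -0.0]
opening: 37.0
gripper_force: 0.0
```

```bash
python3 - <<'E'
from kin import *
o=st();print(np.round(o['joints'],2))
inc(G+7.5*n+[-1,-1.5,0],dialx(0),-n)
E
```

```text
t 37.1 pos [ 512.5 -325.3  254.9] q [0.674 0.735 0.055 0.05 ] F [ 0.7 -0.  -0. ] open 37.0
[ 0.55  0.4  -0.05  1.94 -0.1   0.68  0.67]
d [ 0.563 -0.059 -4.09 ] w [-0.004 -0.007 -0.04 ]
```

step_arm([
  {"dx":0.14,"dy":0,"dz":-1,"wx":0,"wy":0,"wz":-0.04},
  {"dx":0.28,"dy":0,"dz":-2,"wx":0,"wy":0,"wz":-0.04},
  {"dx":0.42,"dy":-0.03,"dz":-3,"wx":0,"wy":0,"wz":-0.04},
  {"dx":0.5,"dy":-0.06,"dz":-3.6,"wx":0,"wy":0,"wz":-0.04},
  {"dx":0.56,"dy":-0.06,"dz":-4.09,"wx":0,"wy":0,"wz":-0.04},
  {"dx":0.56,"dy":-0.06,"dz":-4.09,"wx":0,"wy":0,"wz":-0.04},
  {"dx":0.56,"dy":-0.06,"dz":-4.09,"wx":0,"wy":0,"wz":-0.04},
])

```text
t: 37.8
tool_pos: [529.7, -329.1, 132.8]
orientation: [0.677, 0.732, 0.055, 0.052]
contact_force: [0.3, 0.5, 0.9]
opening: 37.1
gripper_force: 0.0
```

step_arm([
  {"dx":0,"dy":0,"dz":0,"wx":0,"wy":0,"wz":0},
  {"dx":0,"dy":0,"dz":0,"wx":0,"wy":0,"wz":0},
  {"dx":0,"dy":0,"dz":0,"wx":0,"wy":0,"wz":0},
  {"dx":0,"dy":0,"dz":0,"wx":0,"wy":0,"wz":0},
  {"dx":0,"dy":0,"dz":0,"wx":0,"wy":0,"wz":0},
  {"dx":0,"dy":0,"dz":0,"wx":0,"wy":0,"wz":0},
], claw=0)

```text
t: 38.4
tool_pos: [529.7, -328.4, 133.2]
orientation: [0.677, 0.732, 0.055, 0.052]
contact_force: [-1.4, 0.7, 7.4]
opening: 11.6
gripper_force: 30.0
```

```bash
python3 - <<'E'
from kin import *
o=st();print(np.round(o['joints'],2),np.round(o['torque'],2))
# full-turn vectors about -n, units of 8deg
for a in (120,124): print((-n*a/8).round(2))
im2,d2=shot('top','t15'); im,_=shot('side','s15')
cv2.imwrite('pics/c11.png',np.hstack([cv2.resize(im[130:280,250:400],(400,400),interpolation=2),cv2.resize(im2[130:240,310:420],(400,400),interpolation=2)]))
E
```

```text
t 38.4 pos [ 529.7 -328.4  133.2] q [0.677 0.732 0.055 0.052] F [-1.4  0.7  7.4] open 11.6
[ 0.55  0.57 -0.06  2.02 -0.11  0.43  0.67] [0.05 0.03 0.07]
[  2.24   0.18 -14.83]
[  2.31   0.19 -15.33]
```

View pics/c11.png

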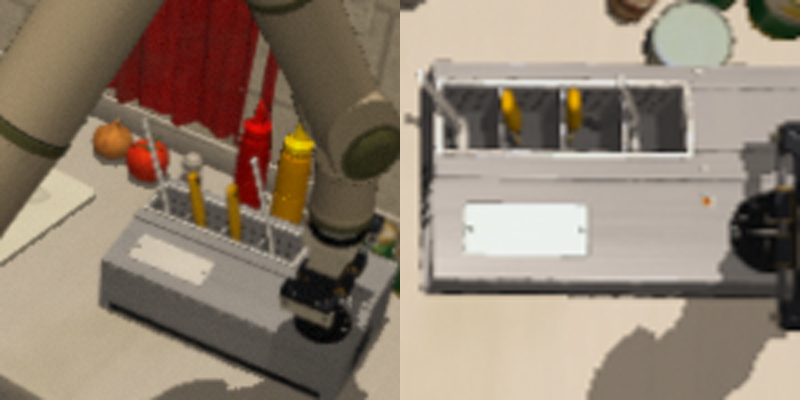

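step_arm([
  {"dx":0,"dy":0,"dz":0,"wx":0.15,"wy":0.01,"wz":-1},
  {"dx":0,"dy":0,"dz":0,"wx":0.3,"wy":0.02,"wz":-2},
  {"dx":0,"dy":0,"dz":0,"wx":0.45,"wy":0.04,"wz":-3},
  {"dx":0,"dy":0,"dz":0,"wx":0.6,"wy":0.05,"wz":-4},
  {"dx":0,"dy":0,"dz":0,"wx":0.75,"wy":0.06,"wz":-5},
  {"dx":0,"dy":0,"dz":0,"wx":0.9,"wy":0.07,"wz":-6},
  {"dx":0,"dy":0,"dz":0,"wx":1.06,"wy":0.08,"wz":-7},
  {"dx":0,"dy":0,"dz":0,"wx":1.21,"wy":0.1,"wz":-8},
  {"dx":0,"dy":0,"dz":0,"wx":1.36,"wy":0.11,"wz":-9},
  {"dx":0,"dy":0,"dz":0,"wx":1.51,"wy":0.12,"wz":-10},
  {"dx":0,"dy":0,"dz":0,"wx":1.66,"wy":0.13,"wz":-11},
  {"dx":0,"dy":0,"dz":0,"wx":1.66,"wy":0.13,"wz":-11},
])

```text
t: 39.7
tool_pos: [529.2, -327.9, 133.2]
orientation: [0.996, 0.046, 0.074, -0.003]
contact_force: [-3.9, 2.6, 8.9]
opening: 12.1
gripper_force: 30.0
```

```bash
python3 - <<'E'
from kin import *
o=st();print(np.round(o['joints'],2),np.round(o['torque'],2))
inc(o['tool_pos'],dialx(np.radians(120)),-n); inc(o['tool_pos'],dialx(np.radians(122)),-n)
E
```

```text
t 39.7 pos [ 529.2 -327.9  133.2] q [ 0.996  0.046  0.074 -0.003] F [-3.9  2.6  8.9] open 12.1
[ 0.26  0.6   0.36  2.03 -0.63  0.5  -0.37] [0.48 0.7  0.01]
d [0. 0. 0.] w [ 0.574  0.033 -3.824]
d [0. 0. 0.] w [ 0.611  0.036 -4.073]
```

step_arm([
  {"dx":0,"dy":0,"dz":0,"wx":0.15,"wy":0.01,"wz":-1},
  {"dx":0,"dy":0,"dz":0,"wx":0.3,"wy":0.02,"wz":-2},
  {"dx":0,"dy":0,"dz":0,"wx":0.45,"wy":0.03,"wz":-3},
  {"dx":0,"dy":0,"dz":0,"wx":0.6,"wy":0.03,"wz":-4},
  {"dx":0,"dy":0,"dz":0,"wx":0.6,"wy":0.03,"wz":-4},
  {"dx":0,"dy":0,"dz":0,"wx":0.6,"wy":0.03,"wz":-4},
])

```text
t: 40.3
tool_pos: [529.2, -327.6, 133.2]
orientation: [0.97, -0.231, 0.071, -0.023]
contact_force: [-4.2, 3.9, 10.1]
opening: 11.7
gripper_force: 30.0
```

```bash
python3 - <<'E'
from kin import *
o=st();print(np.round(o['joints'],2),np.round(o['torque'],2))
inc(o['tool_pos'],dialx(np.radians(120)),-n)
E
```

```text
t 40.3 pos [ 529.2 -327.6  133.2] q [ 0.97  -0.231  0.071 -0.023] F [-4.2  3.9 10.1] open 11.7
[ 0.17  0.63  0.51  2.04 -0.79  0.56 -0.78] [0.87 0.75 0.19]
d [0. 0. 0.] w [-0.025  0.001  0.139]
```

step_arm([
  {"dx":0,"dy":0,"dz":0,"wx":0,"wy":0,"wz":0},
  {"dx":0,"dy":0,"dz":0,"wx":0,"wy":0,"wz":0},
  {"dx":0,"dy":0,"dz":0,"wx":0,"wy":0,"wz":0},
  {"dx":0,"dy":0,"dz":0,"wx":0,"wy":0,"wz":0},
  {"dx":0,"dy":0,"dz":0,"wx":0,"wy":0,"wz":0},
  {"dx":-0.1,"dy":0,"dz":0.6,"wx":0,"wy":0,"wz":0},
  {"dx":-0.2,"dy":0,"dz":1.4,"wx":0,"wy":0,"wz":0},
  {"dx":-0.4,"dy":0,"dz":2.7,"wx":0,"wy":0,"wz":0},
  {"dx":-0.6,"dy":0,"dz":4.2,"wx":0,"wy":0,"wz":0},
  {"dx":-2,"dy":-0.5,"dz":4.8,"wx":0,"wy":0,"wz":0},
  {"dx":-3.4,"dy":-1,"dz":5,"wx":0,"wy":0,"wz":0},
  {"dx":-4,"dy":-1.5,"dz":5,"wx":0,"wy":0,"wz":0},
], claw=0.45)

```text
t: 41.5
tool_pos: [406.1, -374.2, 284.1]
orientation: [0.97, -0.233, 0.073, -0.023]
contact_force: [0.3, -0.6, -0.0]
opening: 41.7
gripper_force: 0.0
```

```bash
python3 - <<'E'
from kin import *
o=st()
im2,d=shot('top','t16'); im,_=shot('side','s16')
cv2.imwrite('pics/c12.png',np.hstack([cv2.resize(im[150:300,250:400],(400,400),interpolation=2),cv2.resize(im2[150:210,370:430],(400,400),interpolation=2)]))
P=np.array([px('top',d,u,v,r=0) for u in range(400,426) for v in range(182,206) if d[v,u]>0]); B=P[(P[:,2]>126)&(P[:,2]<155)]
c=B.mean(0); u,s,v=np.linalg.svd(B[:,:2]-c[:2]); print(c,len(B),np.degrees(np.arctan2(v[0,1],v[0,0])),np.ptp((B[:,:2]-c[:2])@v.T,axis=0))
E
```

```text
t 41.5 pos [ 406.1 -374.2  284.1] q [ 0.97  -0.233  0.073 -0.023] F [ 0.3 -0.6 -0. ] open 41.7
[ 531.69655826 -324.85483554  133.96566687] 50 -28.92005318928186 [42.55943064 14.41139462]
```

View pics/c12.png

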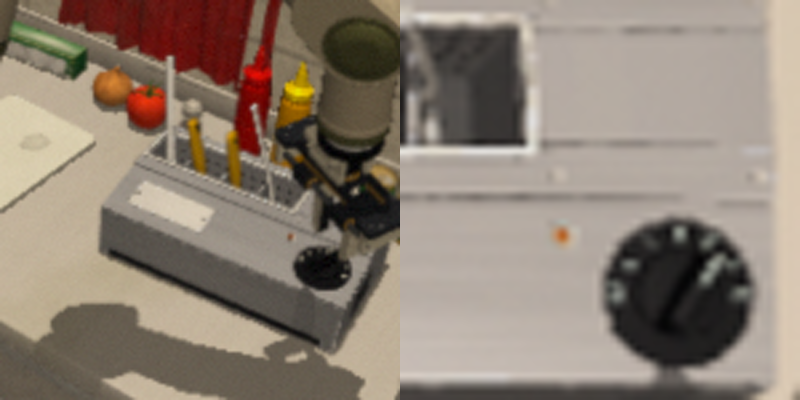

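step_arm([
  {"dx":0,"dy":0,"dz":0,"wx":0,"wy":0,"wz":0},
  {"dx":0,"dy":0,"dz":0,"wx":0,"wy":0,"wz":0},
  {"dx":0,"dy":0,"dz":0,"wx":0,"wy":0,"wz":0},
  {"dx":0,"dy":0,"dz":0,"wx":0,"wy":0,"wz":0},
  {"dx":0,"dy":0,"dz":0,"wx":0,"wy":0,"wz":0},
  {"dx":0,"dy":0,"dz":0,"wx":0,"wy":0,"wz":0},
  {"dx":0,"dy":0,"dz":0,"wx":0,"wy":0,"wz":0},
  {"dx":0,"dy":0,"dz":0,"wx":0,"wy":0,"wz":0},
  {"dx":0,"dy":0,"dz":0,"wx":0,"wy":0,"wz":0},
  {"dx":0,"dy":0,"dz":0,"wx":0,"wy":0,"wz":0},
])

```text
t: 42.6
tool_pos: [409.4, -373.4, 282.6]
orientation: [0.97, -0.232, 0.072, -0.023]
contact_force: [0.9, 0.3, 1.0]
opening: 41.5
gripper_force: 0.0
```

```bash
python3 - <<'E'
from kin import *
im2,d=shot('top','t17'); im,_=shot('side','s17')
cv2.imwrite('pics/c13.png',np.hstack([cv2.resize(im[160:240,290:370],(400,400),interpolation=2),cv2.resize(im2[140:200,310:370],(400,400),interpolation=2)]))
E
```

```text
(no output)
```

View pics/c13.png

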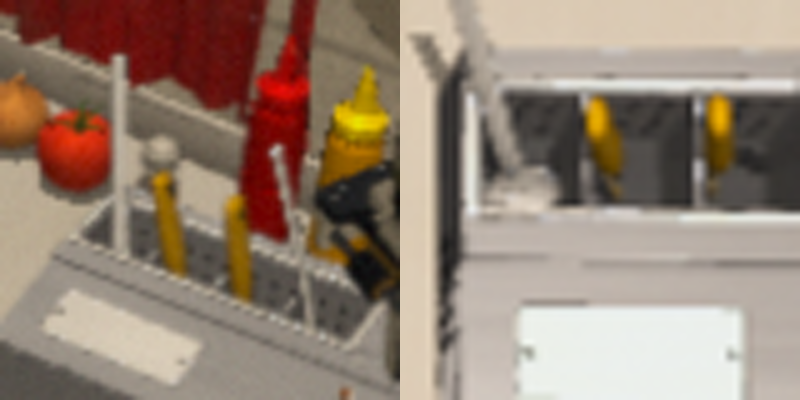

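```bash
python3 - <<'E'
from kin import *
d=np.load('pics/t17.npy'); s=60/400
for p in[(520,190),(540,195),(500,190),(530,180),(550,185),(510,160),(500,130),(490,100),(480,60),(468,20)]:
    u,v=310+(p[0]-400)*s,140+p[1]*s; w=px('top',d,u,v,r=0); l=RS.T@(w[:2]-O); print(p,l.round(),w[2].round())
E
```

```text
(520, 190) [ 44. 144.] 26.0
(540, 195) [ 40. 133.] 31.0
(500, 190) [ 43. 156.] 32.0
(530, 180) [ 49. 139.] 31.0
(550, 185) [ 45. 129.] 37.0
(510, 160) [ 51. 156.] 68.0
(500, 130) [ 61. 164.] 91.0
(490, 100) [ 69. 174.] 122.0
(480, 60) [ 84. 183.] 148.0
(468, 20) [ 96. 194.] 179.0
```

```bash
python3 -c "
from bench import env
print(env.close_job())"
```

```text
the job is handed in; nothing more can be done
None
```

I turned the dial off, stood both spoons and both peelers head-down in the pockets, then turned the dial up to the fourth click and handed the job in. The last pictures show all four standing. Spoon 1 was knocked to a lean of about 25°, within the 40° allowed. The hand-in returned no verdict.

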